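# Pack the fan-mount pads and shut the chest

### The job

Pack away the spare fan-mount set: lay all the loose round rubber pads flat in one straight stack centred on the round plate in the open plywood chest, and the round steel cap plate, nut upwards, on top of them. Then unlock the lid's folding stay by lifting its knee by the knob past centre, and lower the lid gently until it is fully shut, without slamming it. Leave the tins, cup, jar and caulk frame where they are.

Things in the scene. Friction and masses are not known exactly. Their poses are not given: they have to be found in the camera images.
- chest: open-topped plywood chest fixed to the board, 260 long (its x) x 250 wide (its y) x 125 high, walls and floor 12 thick, inside 236 x 226. Origin: centre of its underside. Lid hinged along its +y side; folding stay on the outside of its +x end
- plate_top (a point): centre of the top face of the round steel mount plate (110 across, 6 thick) bolted to the middle of the chest's floor; 18 above the chest's underside
- pad1_c (a point): round black rubber anti-vibration pad, 60 across and 16 thick, lying flat, steel bush flush in its middle, 55 g; this is its centre, half-way up (8 above its underside), z along its axis
- pad2_c (a point): another such pad, the same size; its centre, half-way up
- pad3_c (a point): another such pad, the same size; its centre, half-way up
- pad4_c (a point): another such pad, the same size; its centre, half-way up
- pad5_c (a point): another such pad, the same size; its centre, half-way up
- cap_c (a point): steel cap plate: bare steel disc 64 across and 12 thick with a dark nut 26 across and 10 high on the middle of its upper face, 0.32 kg; this is the centre of the disc, 6 above its underside, z up through the nut
- stay_knee (a joint): bend of the knee of the lid's folding stay, rad: -0.17 = locked (knee sagging past centre onto its stop), 0 = the two links in line (dead centre), positive = knee lifted past centre and folding, about 2.4 with the lid shut. Lifting takes about 3 N; once well past centre it stays where it is left
- stay_knob (a point): middle of the knee's finger knob: black plastic, 16 across and 38 long, standing out from the knee along the chest's +x, 28 off the chest's end. It swings on the 65 long lower link about a pivot on the chest's end that lies at y -35, z +55 mm from the chest's origin (its axis along the chest's x); locked it is about 40 above and 51 to the hinge side (+y) of that pivot. Lifted, it goes up and over towards the chest's front (-y)
- chest_lid (a joint): lid angle, rad: 0 = shut flat on the rim, 1.41 = open (as at the start, held by the locked stay; even 25 N on it does not shut it). Stay unlocked, the stiff damped hinge needs 1 to 3 N at the front edge, lets the lid stand above about 1.15 and below that lets it sink shut slowly by itself
- lid_edge (a point): middle of the lid's front edge, on its outer (upper) face. Lid 260 long x 250 wide x 12 thick, 0.5 kg; its hinge axis runs along the chest's x at y +125, z +125 mm from the chest's origin, in the plane of the lid's inner (under) face. Standing open, its outer face looks to the chest's +y; the lid swings down towards -y
- tin_small_c (a point): closed aluminium tin, 68 across, 50 high; bystander, not part of the job; its middle, half-way up
- cup_c (a point): white plastic stacking cup, 72 across the rim, 70 high; bystander, not part of the job; its middle, half-way up
- tin_large_c (a point): closed aluminium tin, 90 across, 75 high; bystander, not part of the job; its middle, half-way up
- jar_c (a point): glass mason jar with clip-on lid, 92 across, 119 high; bystander, not part of the job; its middle, half-way up
- caulk_frame_c (a point): grey plastic lever-action caulk frame lying on its side, 470 long, 160 wide over its handle, 56 high; bystander; on its cradle, 28 high
Not all that is in view belongs to the job. Leave any purple or yellow look-alike of the part that bears pad3_c alone.

How it is judged:
On the way, in this order (a step that is already met when the one before it is completed fails the run):
1. every pad that is there lies flat in one stack centred on the plate, the cap plate flat on top, with the lid still open and the stay still locked (horizontal distance between each of pad1_c, pad2_c, pad3_c, pad4_c, pad5_c, cap_c and plate_top below 0.012 m and (angle between pad1_c's own z axis and vertical below 0.12 rad or angle between pad1_c's own z axis and vertical above 3.02 rad) and (angle between pad2_c's own z axis and vertical below 0.12 rad or angle between pad2_c's own z axis and vertical above 3.02 rad) and (angle between pad3_c's own z axis and vertical below 0.12 rad or angle between pad3_c's own z axis and vertical above 3.02 rad) and (angle between pad4_c's own z axis and vertical below 0.12 rad or angle between pad4_c's own z axis and vertical above 3.02 rad) and (angle between pad5_c's own z axis and vertical below 0.12 rad or angle between pad5_c's own z axis and vertical above 3.02 rad) and angle between cap_c's own z axis and vertical below 0.12 rad and z of each of pad1_c, pad2_c, pad3_c, pad4_c, pad5_c in the frame of cap_c below -0.01 m and value of joint chest_lid above 1.3 rad and value of joint stay_knee below 0 rad), for 0.3 s.
2. the stay's knee has been lifted past centre (value of joint stay_knee above 0.15 rad and value of joint chest_lid above 0.6 rad), for 0.1 s.
At the end, for the whole second after the job is handed in: the lid is fully shut (within 0.04 rad) and at rest, and every pad that is there lies flat (within 7 degrees, either face up) in one stack with the cap plate flat on top, nut up, each centred on the plate within 12 mm (horizontal distance between each of pad1_c, pad2_c, pad3_c, pad4_c, pad5_c, cap_c and plate_top below 0.012 m and (angle between pad1_c's own z axis and vertical below 0.12 rad or angle between pad1_c's own z axis and vertical above 3.02 rad) and (angle between pad2_c's own z axis and vertical below 0.12 rad or angle between pad2_c's own z axis and vertical above 3.02 rad) and (angle between pad3_c's own z axis and vertical below 0.12 rad or angle between pad3_c's own z axis and vertical above 3.02 rad) and (angle between pad4_c's own z axis and vertical below 0.12 rad or angle between pad4_c's own z axis and vertical above 3.02 rad) and (angle between pad5_c's own z axis and vertical below 0.12 rad or angle between pad5_c's own z axis and vertical above 3.02 rad) and angle between cap_c's own z axis and vertical below 0.12 rad and z of each of pad1_c, pad2_c, pad3_c, pad4_c, pad5_c in the frame of cap_c below -0.01 m and value of joint chest_lid below 0.04 rad and velocity of joint chest_lid between -0.05 and 0.05 rad/s); the robot touches nothing.
It fails at once if the lid is slammed (falling faster than 2 rad/s) (velocity of joint chest_lid below -2 rad/s and value of joint chest_lid below 1.3 rad).
It fails at once if a bystander (tin, cup, jar, caulk frame) is pushed more than 50 mm or tipped over (distance of any of tin_small_c, cup_c, tin_large_c, jar_c, caulk_frame_c from where it was at the start of the episode above 0.05 m or angle between any of tin_small_c, cup_c, tin_large_c, jar_c, caulk_frame_c's own z axis and vertical above 0.6 rad).
Of pad1, pad2, pad3, pad4, pad5 only 3 to 5 are there at a start; the rules pass over those that are not, and their reading is None.
At some moment in a run one of pad1, pad2, pad3, pad4, pad5 may be knocked a few centimetres aside while the robot is not near it.
Once in a run the grip may slacken for a moment while it holds something.
It also fails if it takes over 210 s, if anything falls off the work surface, if the arm or the gripper's body presses on something with over 40 N, if the wrist force passes 120 N, or if a joint passes its speed limit or range.

### The arm

A 6-joint arm with a two-finger parallel gripper is mounted at the origin on the work surface. World frame = base frame: x ahead of the robot, y to its left, z up, the work surface at z = 0. Lengths are in m, angles in rad, forces in N, time in s.
With the tool pointing down it reaches from about 0.375 to 0.9 m from the base axis. Payload 3.1 kg.
Tool frame: the origin (TCP) lies on the centre line of the jaws, within the pads' length; the fingertips stand 19 mm ahead of it and the grasp point (between the pads) is the TCP; z points along the fingers, y is the direction in which the jaws open and shut (so a half turn about z gives the same grasp; the last joint's range is limited). The gripper opens to 85 mm and grips with 20 to 120 N. Pads are 22 mm wide; open, the fingers measure 114 mm over their backs; the gripper's body (76 mm by 85 mm) begins 54 mm behind the grasp point. The pads swing forward as they close: fully open they stand 13 mm farther back than shut.
Start: joints at [-1.343, 0.527, 1.433, -0, 1.181, -0.178], TCP at [0.247, -0.574, 0.215] pointing down, gripper open.
Joint ranges: [-3.08, 3.08], [-0.75, 2.2], [0.22, 2.44], [-1.43, 4.57], [0, 2.65], [-2.85, 2.85]. Speed limits (rad/s): [2.79, 2.79, 3.14, 3.14, 3.14, 3.14].

### API

Orientations are given as a unit quaternion [x, y, z, w].
In Python, from station import manip, imaging, workorder gives the robot as it stands.
- The arm moves only by the shell command python3 -m creep 'ROWS' [FORCE]. ROWS is a JSON object of lists of equal length, an entry for each row: "claw": the finger opening in cm, from 0 to 8.54; "dp": the shift along the tool's x, y, z in cm, a list of three; "roll": the turn about the tool's z in rad. In form: {"claw": [claw, ...], "dp": [[dx, dy, dz], ...], "roll": [roll, ...]}. A call has 1 to 12 rows; each row is the pose to reach, as a shift and turn from the pose commanded when the call began, along the tool's axes at that moment; what a row does not reach only later rows make up. A row lasts 1/10 s, in which the tool goes at most 50 mm and 8.59 degrees, less where a joint would pass 70% of its speed; a pose out of reach is approached as far as the arm can. A call with a gripper value outside its range is refused whole. The fingers move at their own pace and stop on an object; FORCE is the grip in N (left out, the last holds). Time passes only in rows, so rows that repeat a pose let the fingers close. It gives the time, the measured TCP pose, the force and the opening at its end, in the units of the state.
- manip.sense(): the state, without advancing time (a new reading comes with each control period).
- imaging.snapshot(name): name is "side" or "top"; returns a dict with "image" (420x560x3 uint8, red, green, blue), "z_map" (420x560 float32, m along the optical axis (not along the pixel's ray), 0 where there is no reading), "vfov" (degrees; the focal length in pixels is half the picture's height over the tangent of half this angle, whatever the lens; pixels are square), "cx", "cy" (the principal point, pixels), "R" (3x3) and "t" (3): a world point X has camera coordinates R X + t. Camera axes: x right, y down, z forward; pixel columns grow to the right and rows downward; lengths in m; the calibration is good to about 2 mm. A picture is of the moment at which its call begins.
- workorder.sign_off(): hands the job in, once; it reports no verdict.
The state is a dict: "t": time; "q": joint angles; "qd": joint speeds; "tau": joint torques, N m; "tcp_pos": TCP position; "tool_rot": TCP orientation; "force": force on the tool from outside, world axes, zero at the start; "ft_torque": the same for the moment, N m; "finger_gap": opening from 0.0 (shut) to 1.0 (fully open).
Only numpy, scipy, OpenCV 4.12 (cv2) and the standard library are available. Lean on these libraries where they do the work, as an engineer would, in place of code of your own. Each camera call takes 0.05 s, during which the arm holds its last target.

## Working session

There is one attempt and no reset: what is moved stays moved. The work goes in short steps, Python scripts to look and compute and a shell command to move; the robot and the scene stay as the last step left them, time stands still between calls to the robot, and variables do not carry over. Pictures are saved under pics/ and viewed, and the job is handed in when it is done.

```bash
ls; mkdir -p pics; cat > h.py <<'E'
import numpy as np, cv2
from station import manip, imaging, workorder
def snap(n,tag):
    s=imaging.snapshot(n); s['f']=s['image'].shape[0]/2/np.tan(np.radians(s['vfov'])/2)
    np.savez('last_%s.npz'%n,**s)
    cv2.imwrite('pics/%s.png'%tag,s['image'][:,:,::-1]); return s
def pt(s,u,v,z=None):
    u=np.asarray(u,float);v=np.asarray(v,float)
    d=np.stack([(u-s['cx'])/s['f'],(v-s['cy'])/s['f'],np.ones_like(u)],-1)
    if z is None:
        d=d*s['z_map'][v.astype(int),u.astype(int)][...,None]
        return (d-s['t'])@s['R']
    c=-s['R'].T@s['t']; w=d@s['R']; return c+w*((z-c[2])/w[...,2])[...,None]
def proj(s,X):
    c=np.asarray(X)@s['R'].T+s['t']; return np.stack([c[...,0]/c[...,2]*s['f']+s['cx'],c[...,1]/c[...,2]*s['f']+s['cy']],-1)
def st():
    s=manip.sense(); print(s['t'],'tcp',np.round(s['tcp_pos'],4),'rot',np.round(s['tool_rot'],4),'F',np.round(s['force'],1),'gap',round(float(s['finger_gap']),3),'q',np.round(s['q'],2)); return s
E
python3 - <<'E'
from h import *
st()
for n in('top','side'):
    s=snap(n,n+'0'); print(n,s['vfov'],s['cx'],s['cy'],np.round(-s['R'].T@s['t'],3),np.round(s['R'],3).tolist())
E
```

```text
pics
0.0 tcp [ 0.2466 -0.5735  0.2142] rot [ 0.9795  0.2015 -0.     -0.0011] F [ 0.7 -0.4 -0.7] gap 0.997 q [-1.34  0.53  1.43 -0.    1.18 -0.18]
top 51.32389449918388 284.0664818562105 208.2066276325163 [ 0.299 -0.052  1.624] [[-0.01, -1.0, 0.014], [-0.984, 0.007, -0.175], [0.175, -0.015, -0.984]]
side 55.09463832981547 282.6085977940679 210.81975418868063 [ 0.306 -0.971  1.28 ] [[0.965, -0.261, -0.015], [-0.205, -0.717, -0.666], [0.163, 0.646, -0.745]]
```

View pics/top0.png

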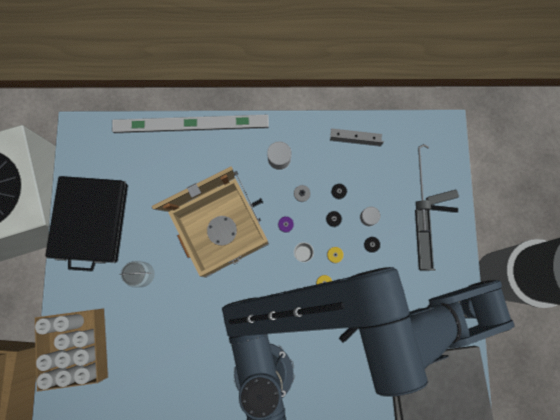

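View pics/side0.png

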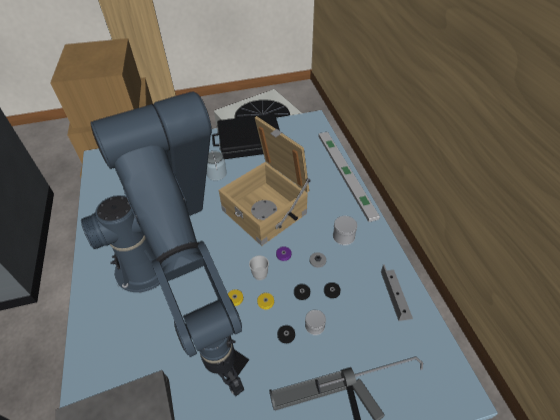

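The top view shows the chest at about (218,228) with the lid open at upper left. The black pads are at (339,191), (334,219) and (372,244), and the cap is at (302,193). The purple look-alike is at (286,224), and the yellow ones at (336,255) and (324,283). The arm may be hiding more pads. Next I'll zoom in and measure.

```bash
python3 - <<'E'
from h import *
for n in('top','side'):
    s=dict(np.load('last_%s.npz'%n)); im=s['image']; 
    hsv=cv2.cvtColor(im,cv2.COLOR_RGB2HSV)
    X=None
    vv,uu=np.mgrid[0:420,0:560]
    P=pt(s,uu,vv)
    m=((P[...,2]>0.006)&(P[...,2]<0.045)&(P[...,0]>0.1)&(P[...,0]<0.95)&(abs(P[...,1])<0.7)&(s['z_map']>0)).astype(np.uint8)
    k,l,stt,c=cv2.connectedComponentsWithStats(m)
    for i in range(1,k):
        if 40<stt[i,4]<1500:
            q=P[l==i]; print(n,np.round(c[i]),stt[i,4],'med',np.round(np.median(q,0),3),'z95',round(np.percentile(q[:,2],90),4),'rgb',np.median(im[l==i],0))
s=dict(np.load('last_top.npz'));a=cv2.resize(s['image'][150:300,140:400,::-1],None,fx=3,fy=3,interpolation=cv2.INTER_CUBIC);cv2.imwrite('pics/tz.png',a)
s=dict(np.load('last_side.npz'));a=cv2.resize(s['image'][110:360,200:360,::-1],None,fx=2.4,fy=2.4,interpolation=cv2.INTER_CUBIC);cv2.imwrite('pics/sz.png',a)
E
```

```text
top [355. 140.] 243 med [ 0.845 -0.355  0.022] z95 0.042 rgb [56. 57. 57.]
top [421. 169.] 148 med [ 0.733 -0.595  0.03 ] z95 0.035 rgb [112.5 117.  121.5]
top [280. 166.] 59 med [ 0.745 -0.063  0.025] z95 0.0395 rgb [71. 74. 75.]
top [121. 223.] 279 med [0.535 0.52  0.027] z95 0.0416 rgb [38. 43. 45.]
top [302. 193.] 206 med [ 0.643 -0.145  0.012] z95 0.0201 rgb [119. 122. 122.]
top [339. 191.] 197 med [ 0.65  -0.286  0.015] z95 0.0196 rgb [34. 33. 33.]
top [429. 226.] 997 med [ 0.53  -0.614  0.027] z95 0.0393 rgb [80. 85. 86.]
top [334. 219.] 208 med [ 0.544 -0.263  0.015] z95 0.0192 rgb [34. 34. 35.]
top [286. 224.] 199 med [ 0.526 -0.084  0.015] z95 0.0197 rgb [ 89.  50. 117.]
top [372. 244.] 216 med [ 0.449 -0.403  0.015] z95 0.0208 rgb [33.  33.  33.5]
top [304. 252.] 123 med [ 0.423 -0.15   0.01 ] z95 0.0344 rgb [163. 166. 166.]
top [335. 255.] 210 med [ 0.41  -0.263  0.015] z95 0.0205 rgb [177. 155.  55.]
top [ 81. 267.] 137 med [0.37  0.652 0.039] z95 0.0435 rgb [44. 49. 52.]
top [150. 275.] 71 med [0.343 0.403 0.025] z95 0.0405 rgb [120. 135. 140.]
top [324. 279.] 94 med [ 
[... 1235 characters left out ...]
260. 275.] 67 med [ 0.416 -0.17   0.028] z95 0.0413 rgb [137. 137. 139.]
side [332. 289.] 219 med [ 0.652 -0.288  0.018] z95 0.021 rgb [29. 29. 29.]
side [302. 291.] 214 med [ 0.547 -0.265  0.018] z95 0.021 rgb [29. 29. 29.]
side [236. 296.] 181 med [ 0.316 -0.221  0.017] z95 0.0213 rgb [165. 141.  36.]
side [265. 300.] 228 med [ 0.413 -0.267  0.017] z95 0.0211 rgb [165. 141.  36.]
side [314. 329.] 101 med [ 0.542 -0.423  0.023] z95 0.0417 rgb [128. 129. 132.]
side [286. 333.] 265 med [ 0.45  -0.405  0.018] z95 0.0216 rgb [29. 29. 29.]
side [391. 365.] 228 med [ 0.737 -0.595  0.033] z95 0.0363 rgb [112.5 115.  119. ]
side [238. 366.] 53 med [ 0.276 -0.462  0.007] z95 0.0101 rgb [25. 25. 26.]
```

View pics/tz.png

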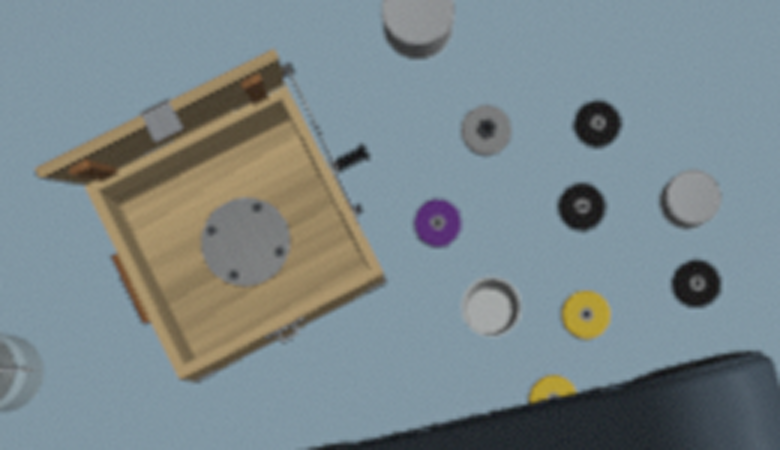

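View pics/sz.png

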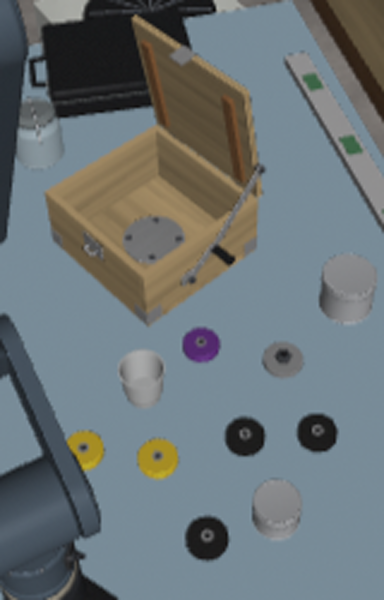

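```bash
cat >> h.py <<'E'
vv,uu=np.mgrid[0:420,0:560]
def blobs(s,zlo=0.006,zhi=0.045,xmin=.15):
    P=pt(s,uu,vv)
    m=((P[...,2]>zlo)&(P[...,2]<zhi)&(P[...,0]>xmin)&(P[...,0]<0.95)&(abs(P[...,1])<0.7)&(s['z_map']>0)).astype(np.uint8)
    k,l,a,c=cv2.connectedComponentsWithStats(m)
    return P,[(l==i,c[i]) for i in range(1,k) if 60<a[i,4]<600]
def pads(s,show=True):
    P,b=blobs(s); out=[]
    for m,c in b:
        rgb=np.median(s['image'][m],0)
        if rgb.max()<60 : # black
            d=cv2.minEnclosingCircle(P[m][:,:2].astype(np.float32))
            t=m&(P[...,2]>0.011); q=P[t]
            X=pt(s,uu[t],vv[t],0.016)[:,:2]; ctr=(np.percentile(X,2,0)+np.percentile(X,98,0))/2
            if d[1]<0.045: print('pad?',np.round(c),np.round(ctr,4),'mean',np.round(X.mean(0),4),'r',round(d[1],3),'n',m.sum()); out.append(X.mean(0))
    return out
def go(target,yaw):
    """print dp (cm) and roll for a world TCP target, tool down"""
    from scipy.spatial.transform import Rotation as R
    s=manip.sense(); Rm=R.from_quat(s['tool_rot']).as_matrix(); d=Rm.T@(np.array(target)-s['tcp_pos'])
    y=np.arctan2(Rm[1,0],Rm[0,0]); r=-(yaw-y); r=(r+np.pi)%(2*np.pi)-np.pi
    print('-> dp cm',np.round(d*100,2),'roll',round(r,3),'yaw now',round(y,3),'tool z',np.round(Rm[:,2],3))
E
python3 - <<'E'
from h import *
for n in('top','side'):
    s=dict(np.load('last_%s.npz'%n)); pads(s)
    # cap
    P,b=blobs(s)
    for m,c in b:
        q=P[m];mm=np.median(q,0)
        if np.hypot(mm[0]-.645,mm[1]+.148)<.03:
            X=pt(s,uu[m],vv[m],0.012); print(n,'cap mean',X.mean(0),'rng',(np.percentile(X,2,0)+np.percentile(X,98,0))/2)
    # plate
    hsv=cv2.cvtColor(s['image'],cv2.COLOR_RGB2HSV)
    m=(hsv[...,1]<60)&(P[...,2]>0.005)&(P[...,2]<0.035)&(P[...,0]>.4)&(P[...,0]<.62)&(P[...,1]>.06)&(P[...,1]<.3)
    m=cv2.morphologyEx(m.astype(np.uint8),cv2.MORPH_OPEN,np.ones((3,3)))
    k,l,a,c=cv2.connectedComponentsWithStats(m); i=1+np.argmax(a[1:,4]); t=l==i
    cs,_=cv2.findContours(t.astype(np.uint8),cv2.RETR_EXTERNAL,2); e=cv2.fitEllipse(cs[0]);print(n,'plate n',a[i,4],'ellipse',e,'z',np.median(P[t][:,2]),'ctr',pt(s,np.array(e[0][0]),np.array(e[0][1]),0.018), pt(s,uu[t],vv[t],.018).mean(0))
    # rim
    m=(P[...,2]>0.115)&(P[...,2]<0.134)&(P[...,0]>.3)&(P[...,0]<.75)&(P[...,1]>-.05)&(P[...,1]<.4)
    q=P[m][:,:2].astype(np.float32); r=cv2.minAreaRect(q); print(n,'rim',r, len(q))
E
```

```text
pad? [339. 191.] [ 0.6499 -0.2862] mean [ 0.65   -0.2867] r 0.033 n 197
pad? [334. 219.] [ 0.5443 -0.2633] mean [ 0.5453 -0.2633] r 0.033 n 208
pad? [372. 244.] [ 0.447  -0.4026] mean [ 0.4479 -0.4022] r 0.038 n 216
top cap mean [ 0.64365958 -0.14585658  0.012     ] rng [ 0.64404383 -0.14594018  0.012     ]
top plate n 701 ellipse ((221.41004943847656, 230.2618408203125), (28.477840423583984, 29.71048355102539), 66.77672576904297) z 0.017190455665871848 ctr [0.50418302 0.15474853 0.018     ] [0.50442175 0.15468242 0.018     ]
top rim ((0.5059490203857422, 0.14954602718353271), (0.2526471018791199, 0.2692311704158783), 27.145767211914062) 1077
pad? [332. 289.] [ 0.6537 -0.2855] mean [ 0.6534 -0.2863] r 0.037 n 219
pad? [302. 291.] [ 0.5474 -0.2634] mean [ 0.5473 -0.2636] r 0.033 n 214
pad? [286. 333.] [ 0.4501 -0.402 ] mean [ 0.4501 -0.402 ] r 0.033 n 265
side cap mean [ 0.64718833 -0.14625525  0.012     ] rng [ 0.6471271  -0.14653857  0.012     ]
side plate n 380 ellipse ((262.89453125, 208.8902587890625), (18.210853576660156, 25.419097900390625), 71.58982849121094) z 0.019899025796672888 ctr [0.50456105 0.15636385 0.018     ] [0.50452393 0.15630629 0.018     ]
side rim ((0.5099652409553528, 0.1519499123096466), (0.25725576281547546, 0.27490290999412537), 27.401031494140625) 859
```

```bash
python3 -c "
from h import *
go([0.449,-0.402,0.12],0)"
```

```text
-> dp cm [25.37 -7.75  9.46] roll 0.406 yaw now 0.406 tool z [-0.     0.002 -1.   ]
```

```bash
python3 -m creep '{"claw":[8.5,8.5,8.5,8.5,8.5,8.5,8.5,8.5,8.5],"dp":[[5,-1.5,1.9],[9.5,-3,3.5],[14,-4.3,5],[18,-5.5,6.5],[22,-6.7,8],[25.4,-7.75,9.46],[25.4,-7.75,9.46],[25.4,-7.75,9.46],[25.4,-7.75,9.46]],"roll":[0.08,0.16,0.24,0.32,0.406,0.406,0.406,0.406,0.406]}' 60; python3 - <<'E'
from h import *
st();go([0.449,-0.402,0.024],0)
for n in('top','side'): s=snap(n,n+'1');pads(s)
E
```

```text
t: 1.0
tcp_pos: [0.4491, -0.4037, 0.1208]
tool_rot: [1.0, -0.0, 0.0, 0.0]
force: [-0.6, -0.0, 0.7]
finger_gap: 0.997
1.0 tcp [ 0.4491 -0.4037  0.1208] rot [ 1.e+00 -4.e-04  1.e-04  4.e-04] F [-0.6 -0.   0.7] gap 0.997 q [-0.92  0.62  1.57 -0.    0.95  0.66]
-> dp cm [-0.02 -0.17  9.68] roll -0.001 yaw now -0.001 tool z [ 0.    -0.001 -1.   ]
pad? [339. 191.] [ 0.6499 -0.2855] mean [ 0.6504 -0.2861] r 0.031 n 198
pad? [336. 217.] [ 0.5483 -0.2673] mean [ 0.551  -0.2702] r 0.031 n 132
pad? [303. 291.] [ 0.5526 -0.2634] mean [ 0.5525 -0.2647] r 0.035 n 175
pad? [332. 289.] [ 0.6537 -0.2855] mean [ 0.6531 -0.2861] r 0.037 n 217
pad? [285. 334.] [ 0.4502 -0.4026] mean [ 0.4487 -0.4045] r 0.032 n 233
```

View pics/side1.png

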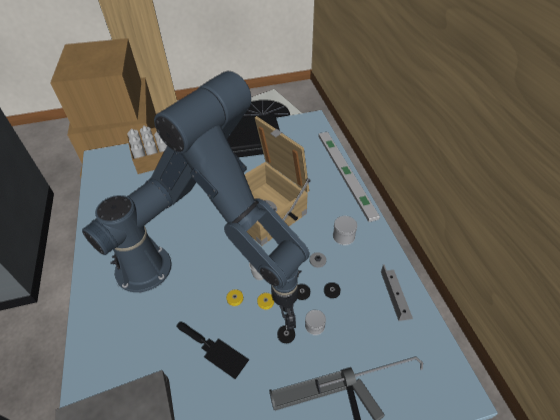

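View pics/top1.png

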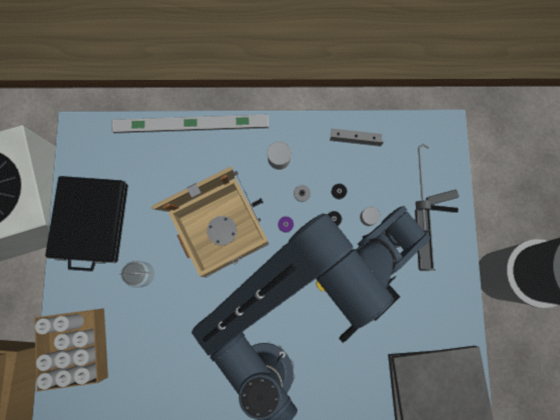

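The gripper is above pad C (side view 285,334). The area the arm was hiding only holds a scraper. Descending to grip.

```bash
python3 -m creep '{"claw":[8.5,8.5,8.5,8.5,5,5,5,5,5,5],"dp":[[0,-0.1,4],[0,-0.1,7.5],[0,-0.1,9.7],[0,-0.1,9.9],[0,-0.1,9.9],[0,-0.1,9.9],[0,-0.1,9.9],[0,-0.1,9.9],[0,-0.1,9.9],[0,-0.1,9.9]],"roll":[0,0,0,0,0,0,0,0,0,0]}' 60
```

```text
t: 2.1
tcp_pos: [0.4497, -0.4018, 0.0221]
tool_rot: [1.0, -0.0, 0.0, 0.0]
force: [-0.6, -0.3, -0.2]
finger_gap: 0.584
```

```bash
python3 - <<'E'
from h import *
st()
s=snap('side','s2');cv2.imwrite('pics/s2z.png',cv2.resize(s['image'][260:370,230:350,::-1],None,fx=5,fy=5,interpolation=cv2.INTER_CUBIC))
E
```

```text
2.1 tcp [ 0.4497 -0.4018  0.0221] rot [ 1.e+00 -0.e+00  2.e-04  3.e-04] F [-0.6 -0.3 -0.2] gap 0.584 q [-0.91  0.77  1.62  0.    0.75  0.66]
```

View pics/s2z.png

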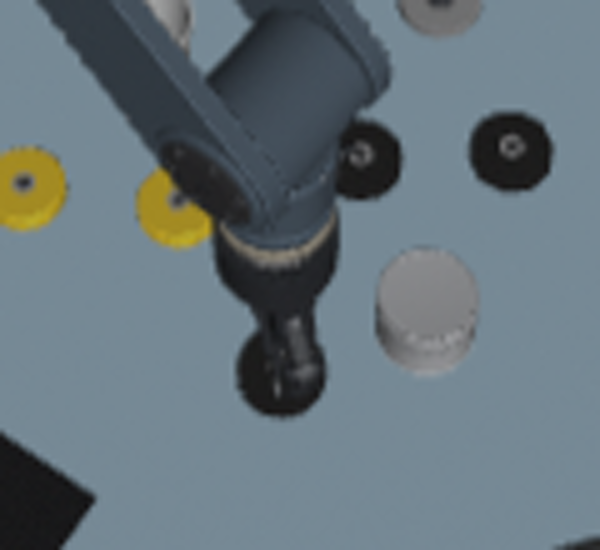

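The jaws closed to 50 mm, so they passed over the top of the pad, because open tips stand further back. I'll open, go about 8 mm lower and close again.

```bash
python3 -m creep '{"claw":[8.5,8.5,8.5,8.5,8.5,8.5,8.5],"dp":[[0,0,-4],[0,0,-8],[-3,0,-12],[-8,0,-16],[-10,0,-20],[-10,0,-20],[-10,0,-20]],"roll":[0,0,0,0,0,0,0]}' 60; python3 - <<'E'
from h import *
st()
for n in('top','side'): s=snap(n,n+'3');pads(s)
go([0.449,-0.402,0.014],0)
E
```

```text
t: 2.85
tcp_pos: [0.3494, -0.4027, 0.2234]
tool_rot: [1.0, -0.001, 0.001, 0.002]
force: [0.8, 0.7, 0.4]
finger_gap: 0.995
2.85 tcp [ 0.3494 -0.4027  0.2234] rot [ 1.0e+00 -8.0e-04  1.1e-03  1.8e-03] F [0.8 0.7 0.4] gap 0.995 q [-1.07  0.39  1.66  0.    1.09  0.51]
pad? [339. 191.] [ 0.6499 -0.2855] mean [ 0.6501 -0.2857] r 0.032 n 196
pad? [334. 219.] [ 0.5433 -0.2632] mean [ 0.5448 -0.2633] r 0.03 n 201
pad? [372. 244.] [ 0.447  -0.4027] mean [ 0.4472 -0.4015] r 0.034 n 212
pad? [332. 289.] [ 0.654 -0.286] mean [ 0.6535 -0.2862] r 0.041 n 226
pad? [302. 291.] [ 0.5474 -0.2634] mean [ 0.5471 -0.2632] r 0.035 n 216
pad? [286. 333.] [ 0.4501 -0.4021] mean [ 0.4504 -0.4022] r 0.036 n 267
-> dp cm [ 9.94  0.1  20.68] roll -0.0 yaw now -0.0 tool z [-0.     0.001 -1.   ]
```

```bash
python3 -m creep '{"claw":[8.5,8.5,8.5,8.5,8.5,8.5,8.5,5,5,5,5,5],"dp":[[4,0,4],[8,0,8],[10,0,12],[10,0,16],[10,0,19],[10,0,20.8],[10,0,20.8],[10,0,20.8],[10,0,20.8],[10,0,20.8],[10,0,20.8],[10,0,20.8]],"roll":[0,0,0,0,0,0,0,0,0,0,0,0]}' 60
```

```text
t: 4.15
tcp_pos: [0.4498, -0.4022, 0.0146]
tool_rot: [1.0, -0.0, 0.001, 0.001]
force: [-1.0, -0.5, -0.4]
finger_gap: 0.586
```

```bash
python3 -m creep '{"claw":[5,5,5],"dp":[[0,0,-4],[0,0,-8],[0,0,-10]],"roll":[0,0,0]}' 60;  python3 - <<'E'
from h import *
s=snap('side','s4');cv2.imwrite('pics/s4z.png',cv2.resize(s['image'][240:370,220:350,::-1],None,fx=4.5,fy=4.5,interpolation=cv2.INTER_CUBIC))
E
```

```text
t: 4.45
tcp_pos: [0.4506, -0.4033, 0.1172]
tool_rot: [1.0, -0.0, 0.002, 0.002]
force: [0.2, -0.9, -0.1]
finger_gap: 0.584
```

View pics/s4z.png

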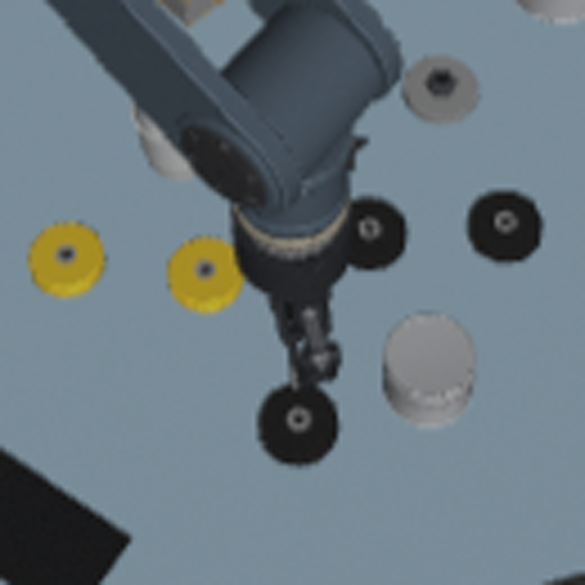

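```bash
python3 - <<'E'
from h import *
s=dict(np.load('last_side.npz'));pads(s); st()
P=pt(s,uu,vv)
# gripper points: near tcp
m=(abs(P[...,0]-.45)<.05)&(abs(P[...,1]+.403)<.08)&(P[...,2]>.05)&(P[...,2]<.2)
for z in np.arange(.05,.2,.01):
    q=P[m&(P[...,2]>=z)&(P[...,2]<z+.01)]
    if len(q): print(round(z,2),len(q),q.min(0).round(3),q.max(0).round(3))
E
```

```text
pad? [332. 289.] [ 0.6535 -0.2855] mean [ 0.6532 -0.2858] r 0.035 n 215
pad? [303. 291.] [ 0.5521 -0.2638] mean [ 0.5523 -0.2653] r 0.037 n 175
pad? [286. 334.] [ 0.4501 -0.4028] mean [ 0.4502 -0.4028] r 0.032 n 257
4.5 tcp [ 0.4516 -0.4044  0.1197] rot [ 1.0e+00 -1.0e-04  3.1e-03  4.0e-03] F [ 0.1 -0.7  1.6] gap 0.584 q [-0.91  0.62  1.57  0.    0.94  0.66]
0.13 1 [ 0.441 -0.433  0.14 ] [ 0.441 -0.433  0.14 ]
0.14 4 [ 0.438 -0.437  0.141] [ 0.452 -0.377  0.15 ]
0.15 3 [ 0.439 -0.433  0.153] [ 0.441 -0.427  0.159]
0.16 2 [ 0.439 -0.432  0.164] [ 0.441 -0.43   0.168]
0.18 9 [ 0.438 -0.459  0.186] [ 0.456 -0.433  0.19 ]
0.19 15 [ 0.436 -0.46   0.191] [ 0.466 -0.431  0.2  ]
```

```bash
python3 - <<'E'
from h import *
s=dict(np.load('last_side.npz'))
im=cv2.resize(s['image'][290:350,260:320,::-1],None,fx=10,fy=10,interpolation=cv2.INTER_CUBIC); im=np.clip(im.astype(float)*2,0,255).astype(np.uint8)
for z,c in((.118-.019,(0,0,255)),(.118,(0,255,0)),(.118+.02,(255,0,0))):
  for y in(-.404-.026,-.404+.026):
    a=proj(s,np.array([.4505,y,z])); cv2.circle(im,tuple(int(v) for v in (a-[260,290])*10+5),4,c,-1)
cv2.imwrite('pics/s5.png',im)
E
```

```text
(no output)
```

View pics/s5.png

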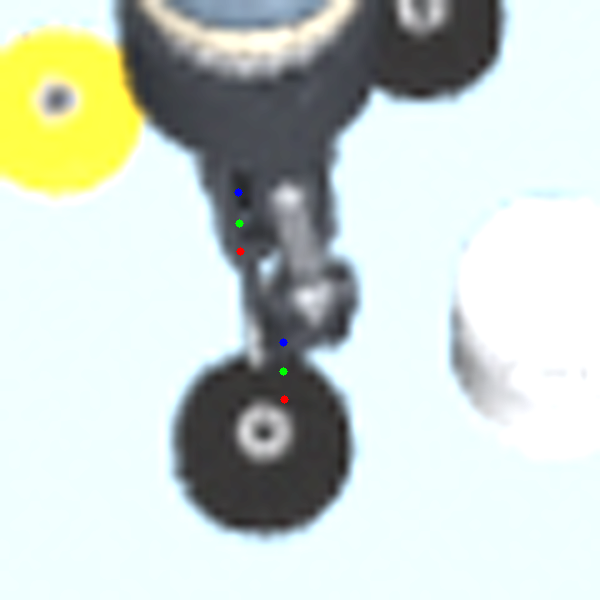

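```bash
python3 -m creep '{"claw":[5,5,5,5],"dp":[[0,0,4],[0,0,8],[0,0,9.2],[0,0,9.2]],"roll":[0,0,0,0]}' 60;  python3 -m creep '{"claw":[5,5],"dp":[[0,0,0.4],[0,0,0.4]],"roll":[0,0]}' ;python3 -m creep '{"claw":[5,5],"dp":[[0,0,0.4],[0,0,0.4]],"roll":[0,0]}' ;python3 -m creep '{"claw":[5,5],"dp":[[0,0,0.3],[0,0,0.3]],"roll":[0,0]}' 
```

```text
t: 4.9
tcp_pos: [0.4483, -0.4003, 0.0196]
tool_rot: [1.0, -0.0, -0.002, -0.002]
force: [0.2, 0.3, -0.4]
finger_gap: 0.591
t: 5.1
tcp_pos: [0.4502, -0.4026, 0.0187]
tool_rot: [1.0, -0.0, 0.001, 0.001]
force: [-0.1, 0.7, 0.3]
finger_gap: 0.587
t: 5.3
tcp_pos: [0.4498, -0.402, 0.0142]
tool_rot: [1.0, -0.0, 0.0, 0.0]
force: [0.1, 0.9, 0.3]
finger_gap: 0.585
t: 5.5
tcp_pos: [0.4495, -0.4016, 0.0106]
tool_rot: [1.0, -0.0, -0.0, -0.0]
force: [-0.0, -0.7, -0.8]
finger_gap: 0.588
```

```bash
python3 - <<'E'
from h import *
st()
s=snap('side','s6');pads(s)
im=cv2.resize(s['image'][290:350,260:320,::-1],None,fx=10,fy=10,interpolation=cv2.INTER_CUBIC); im=np.clip(im.astype(float)*2,0,255).astype(np.uint8)
cv2.imwrite('pics/s6.png',im)
s=snap('top','t6')
im=cv2.resize(s['image'][200:290,320:420,::-1],None,fx=6,fy=6,interpolation=cv2.INTER_CUBIC); im=np.clip(im.astype(float)*2,0,255).astype(np.uint8)
cv2.imwrite('pics/t6.png',im)
E
```

```text
5.5 tcp [ 0.4495 -0.4016  0.0106] rot [ 1.e+00 -0.e+00 -1.e-04 -1.e-04] F [-0.  -0.7 -0.8] gap 0.588 q [-0.91  0.78  1.62 -0.    0.73  0.66]
pad? [332. 289.] [ 0.6532 -0.286 ] mean [ 0.6531 -0.2861] r 0.037 n 219
pad? [304. 292.] [ 0.5528 -0.2661] mean [ 0.554 -0.267] r 0.032 n 156
pad? [282. 336.] [ 0.4364 -0.4039] mean [ 0.4338 -0.404 ] r 0.033 n 100
```

View pics/s6.png

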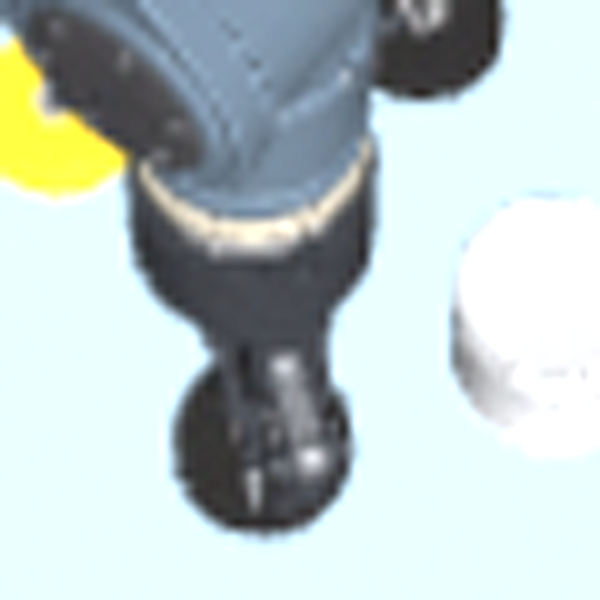

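View pics/t6.png

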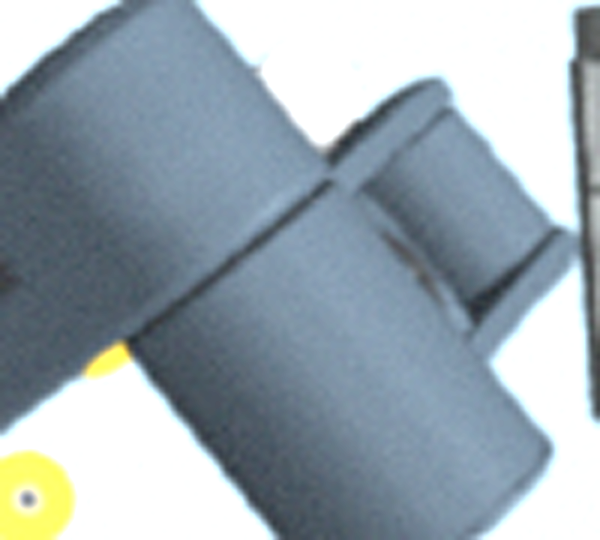

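```bash
python3 - <<'E'
from h import *
s=dict(np.load('last_side.npz'))
for z in (0,.008,.016,.025): print(z,pt(s,285.5,341.2,z).round(4), pt(s,291.3,335.8,z).round(4))
P=pt(s,uu,vv)
for v in range(325,348): print(v,[(int(P[v,u,1]*1000),int(P[v,u,2]*1000)) for u in (281,284,286,288,291,293)])
E
```

```text
0 [ 0.4438 -0.4223  0.    ] [ 0.4675 -0.4094  0.    ]
0.008 [ 0.443  -0.4257  0.008 ] [ 0.4664 -0.4129  0.008 ]
0.016 [ 0.4421 -0.4291  0.016 ] [ 0.4654 -0.4164  0.016 ]
0.025 [ 0.4411 -0.433   0.025 ] [ 0.4643 -0.4204  0.025 ]
325 [(-421, 122), (-433, 144), (-436, 145), (-438, 146), (-439, 143), (-372, -2)]
326 [(-415, 103), (-430, 130), (-436, 139), (-436, 136), (-442, 143), (-379, 5)]
327 [(-378, 18), (-428, 120), (-438, 136), (-442, 141), (-440, 133), (-381, 1)]
328 [(-381, 16), (-421, 98), (-440, 135), (-442, 136), (-427, 98), (-391, 15)]
329 [(-385, 18), (-426, 102), (-427, 101), (-445, 136), (-433, 103), (-397, 21)]
330 [(-386, 13), (-429, 101), (-432, 104), (-450, 138), (-432, 95), (-397, 13)]
331 [(-390, 13), (-431, 98), (-432, 96), (-451, 135), (-434, 91), (-402, 17)]
332 [(-393, 14), (-431, 92), (-400, 18), (-971, 1279), (-456, 133), (-458, 134)]
333 [(-400, 21), (-433, 89), (-451, 124), (-452, 123), (-459, 135), (-461, 135)]
334 [(-403, 20), (-432, 79), (-456, 130), (-459, 133), (-462, 134), (-464, 134)]
335 [(-403, 13), (-434, 77), (-460, 130), (-463, 135), (-466, 136), 
[... 213 characters left out ...]
4), (-465, 119), (-461, 103), (-461, 99)]
339 [(-419, 18), (-421, 18), (-455, 91), (-461, 102), (-457, 87), (-457, 83)]
340 [(-420, 14), (-425, 19), (-455, 86), (-456, 83), (-428, 13), (-424, 0)]
341 [(-421, 9), (-428, 18), (-429, 17), (-428, 10), (-428, 4), (-429, 2)]
342 [(-421, 1), (-427, 8), (-429, 9), (-430, 8), (-431, 4), (-433, 3)]
343 [(-426, 5), (-427, 1), (-428, -1), (-431, 2), (-432, 0), (-435, 0)]
344 [(-429, 3), (-429, -2), (-432, 2), (-435, 3), (-437, 3), (-439, 2)]
345 [(-431, 1), (-433, 0), (-436, 3), (-436, -2), (-441, 3), (-443, 4)]
346 [(-436, 5), (-438, 5), (-439, 2), (-441, 2), (-444, 3), (-445, 2)]
347 [(-437, 0), (-440, 1), (-441, 0), (-444, 1), (-444, -4), (-446, -2)]
```

```bash
for i in 1 2 3; do python3 -m creep '{"claw":[5,5],"dp":[[0,0,0.2],[0,0,0.2]],"roll":[0,0]}'; done; python3 - <<'E'
from h import *
s=st();print(s['ft_torque'],s['tau'])
E
```

```text
t: 5.8
tcp_pos: [0.4494, -0.4016, 0.0084]
tool_rot: [1.0, -0.0, -0.0, -0.0]
force: [-0.3, -0.2, -0.7]
finger_gap: 0.584
t: 6.0
tcp_pos: [0.4494, -0.4016, 0.0063]
tool_rot: [1.0, -0.0, -0.0, -0.0]
force: [-0.7, -0.2, 0.7]
finger_gap: 0.591
t: 6.2
tcp_pos: [0.4494, -0.4016, 0.0043]
tool_rot: [1.0, -0.0, -0.0, -0.0]
force: [0.3, 0.4, -1.0]
finger_gap: 0.585
6.2 tcp [ 0.4494 -0.4016  0.0043] rot [ 1.e+00 -1.e-04 -1.e-04 -2.e-04] F [ 0.3  0.4 -1. ] gap 0.585 q [-0.91  0.79  1.63  0.    0.72  0.66]
[ 0.02610138 -0.00305002  0.02033299] [-1.41257848e-02 -4.70993221e+01 -9.77091730e+00  1.44578553e-04
 -2.46006291e-02 -5.65005877e-06]
```

```bash
for i in 1 2 3 4; do python3 -m creep '{"claw":[5,5],"dp":[[0,0,0.2],[0,0,0.2]],"roll":[0,0]}' | egrep 'tcp|force'; done; python3 - <<'E'
from h import *
s=snap('side','s7');
im=cv2.resize(s['image'][290:350,260:320,::-1],None,fx=10,fy=10,interpolation=cv2.INTER_CUBIC); im=np.clip(im.astype(float)*3,0,255).astype(np.uint8)
cv2.imwrite('pics/s7.png',im)
E
```

```text
tcp_pos: [0.4494, -0.4016, 0.0023]
force: [0.4, 0.8, -0.4]
tcp_pos: [0.4494, -0.4016, 0.0004]
force: [1.0, 0.0, -1.2]
tcp_pos: [0.4494, -0.4016, -0.0016]
force: [0.1, 0.4, -0.9]
tcp_pos: [0.4496, -0.4019, -0.003]
force: [-1.0, -0.2, 2.2]
```

View pics/s7.png

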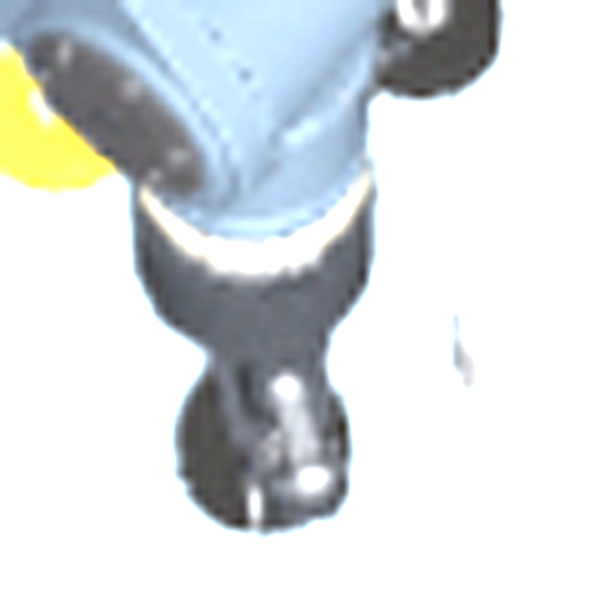

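Tips touched the pad with the reported TCP at -3 mm, so at 50 mm opening they stand about 19 mm *behind* the reported TCP, not ahead of it. I'll use this measured offset: raise, open, go down to about -18 mm and close.

```bash
python3 -m creep '{"claw":[5,8.5,8.5,8.5,8.5,8.5],"dp":[[0,0,-1.5],[0,0,-3],[0,0,-3],[0,0,-3],[0,0,-2],[0,0,-2]],"roll":[0,0,0,0,0,0]}' 60; python3 -m creep '{"claw":[8.5,8.5,8.5,8.5],"dp":[[0,0,2],[0,0,3.0],[0,0,3.4],[0,0,3.4]],"roll":[0,0,0,0]}';python3 -m creep '{"claw":[5,5,5,5,5],"dp":[[0,0,0],[0,0,0],[0,0,0],[0,0,0],[0,0,0]],"roll":[0,0,0,0,0]}'
```

```text
t: 7.65
tcp_pos: [0.4486, -0.4006, 0.0149]
tool_rot: [1.0, -0.0, -0.001, -0.001]
force: [-0.4, -0.1, 0.4]
finger_gap: 0.993
t: 8.05
tcp_pos: [0.449, -0.4011, -0.0185]
tool_rot: [1.0, -0.0, -0.001, -0.001]
force: [-0.3, -0.1, 0.1]
finger_gap: 0.993
t: 8.55
tcp_pos: [0.4501, -0.4024, -0.0162]
tool_rot: [1.0, -0.0, 0.001, 0.001]
force: [-0.8, 0.5, 5.2]
finger_gap: 0.674
```

Gripped: gap 57.6 mm. Lift and carry, keeping to the waypoint in front of the stay.

```bash
python3 -m creep '{"claw":[5,5,5,5,5,5],"dp":[[0,0,-1],[0,0,-5],[0,0,-10],[0,0,-15],[0,0,-19],[0,0,-20]],"roll":[0,0,0,0,0,0]}' 80; python3 - <<'E'
from h import *
st(); 
for n in('top','side'): s=snap(n,n+'8');pads(s)
go([0.47,0.0,0.2],0);go([0.5044,0.1555,0.2],0)
E
```

```text
t: 9.15
tcp_pos: [0.4515, -0.404, 0.1885]
tool_rot: [1.0, 0.0, 0.003, 0.004]
force: [0.5, -1.5, -0.8]
finger_gap: 0.668
9.15 tcp [ 0.4515 -0.404   0.1885] rot [1.     0.     0.0032 0.0042] F [ 0.5 -1.5 -0.8] gap 0.668 q [-0.91  0.53  1.52  0.    1.08  0.66]
pad? [339. 191.] [ 0.6499 -0.2855] mean [ 0.6497 -0.2851] r 0.034 n 197
pad? [334. 219.] [ 0.5444 -0.2632] mean [ 0.5455 -0.2639] r 0.03 n 202
pad? [332. 289.] [ 0.6535 -0.286 ] mean [ 0.6533 -0.2863] r 0.038 n 223
pad? [302. 291.] [ 0.5473 -0.2638] mean [ 0.548  -0.2647] r 0.034 n 208
-> dp cm [  1.98 -40.24  -1.65] roll -0.0 yaw now -0.0 tool z [ 0.003 -0.004 -1.   ]
-> dp cm [  5.42 -55.79  -1.69] roll -0.0 yaw now -0.0 tool z [ 0.003 -0.004 -1.   ]
```

View pics/side8.png

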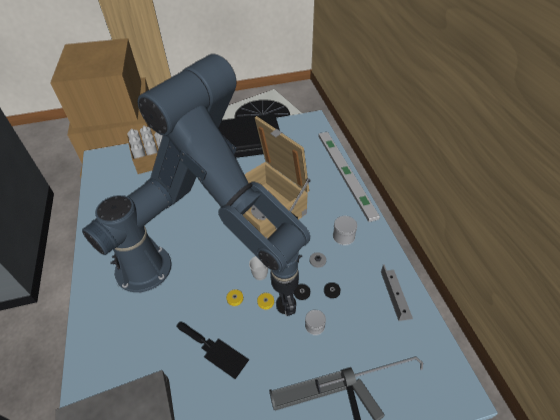

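Pad C is lifted (side view 286,304). Moving to the chest.

```bash
python3 -m creep '{"claw":[5,5,5,5,5,5,5,5,5,5],"dp":[[0,-4.5,0],[0,-9,0],[0,-13.5,0],[0,-18,0],[0.5,-22.5,0],[0.5,-27,0],[1,-31.5,0],[1.5,-36,0],[2,-40,0],[2,-40,0]],"roll":[0,0,0,0,0,0,0,0,0,0]}' 80; python3 - <<'E'
from h import *
st(); go([0.5044,0.1555,0.19],0)
E
```

```text
t: 10.25
tcp_pos: [0.467, 0.0031, 0.1804]
tool_rot: [1.0, 0.003, -0.003, -0.001]
force: [0.1, -1.2, -1.3]
finger_gap: 0.665
10.25 tcp [0.467  0.0031 0.1804] rot [ 1.      0.0029 -0.003  -0.0014] F [ 0.1 -1.2 -1.3] gap 0.665 q [-0.23  0.37  1.85  0.    0.92  1.33]
-> dp cm [  3.82 -15.23  -0.93] roll 0.006 yaw now 0.006 tool z [-0.006  0.003 -1.   ]
```

```bash
python3 -m creep '{"claw":[5,5,5,5,5,5,5],"dp":[[1,-4,0],[2,-8,0],[3,-12,0],[3.6,-14.5,0],[3.8,-15.2,0],[3.8,-15.2,0],[3.8,-15.2,0]],"roll":[0,0,0,0,0,0,0]}' 80; python3 - <<'E'
from h import *
st(); go([0.5044,0.1555,0.004],0)
for n in('top','side'): s=snap(n,n+'9');pads(s)
E
```

```text
t: 10.95
tcp_pos: [0.5067, 0.1489, 0.1816]
tool_rot: [1.0, -0.0, -0.001, 0.0]
force: [-0.2, -0.6, -0.5]
finger_gap: 0.672
10.95 tcp [0.5067 0.1489 0.1816] rot [ 1.0e+00 -5.0e-04 -1.4e-03  4.0e-04] F [-0.2 -0.6 -0.5] gap 0.672 q [ 0.07  0.44  1.71 -0.    0.99  1.65]
-> dp cm [-0.18 -0.67 17.76] roll -0.001 yaw now -0.001 tool z [-0.003 -0.001 -1.   ]
pad? [339. 191.] [ 0.648  -0.2855] mean [ 0.6494 -0.2865] r 0.034 n 199
pad? [334. 219.] [ 0.5447 -0.2632] mean [ 0.5444 -0.2629] r 0.036 n 202
pad? [332. 289.] [ 0.6537 -0.286 ] mean [ 0.6534 -0.2864] r 0.037 n 220
pad? [301. 291.] [ 0.5474 -0.2634] mean [ 0.5476 -0.263 ] r 0.034 n 218
```

View pics/side9.png

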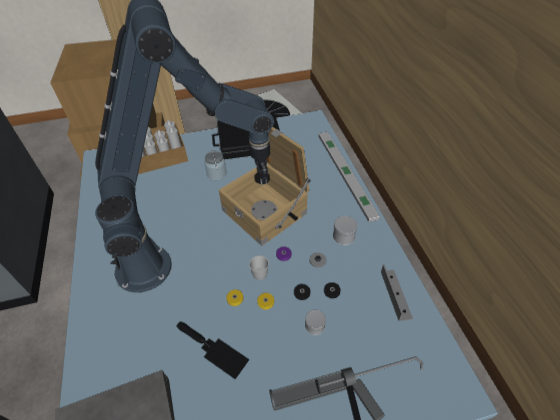

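View pics/top9.png

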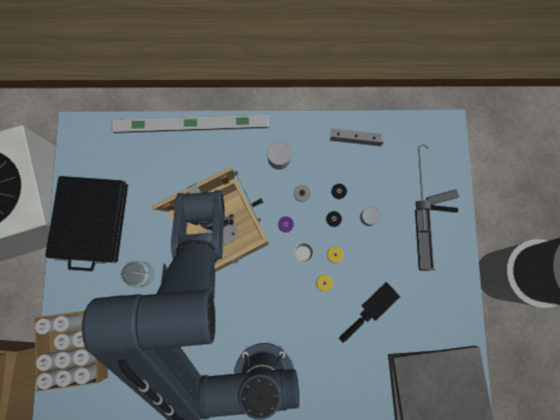

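```bash
cat >> h.py <<'E'
PL=np.array([0.5044,0.1555]); YAW=np.radians(-62.7)
CX=np.array([np.cos(YAW),np.sin(YAW)]); CY=np.array([-np.sin(YAW),np.cos(YAW)])
def toc(P): # world->chest xyz (mm)
    d=P[...,:2]-PL; return np.stack([d@CX,d@CY,P[...,2]],-1)*1000
def frc(x,y,z): # chest mm -> world
    a=PL+(x*CX+y*CY)/1000; return np.array([a[0],a[1],z/1000])
E
python3 - <<'E'
from h import *
for n in('top','side'):
    s=dict(np.load('last_%s.npz'%n)); P=pt(s,uu,vv); C=toc(P); im=s['image'].astype(int)
    blue=(im[...,2]>im[...,0]+8)|(im.max(-1)<45)
    ok=(s['z_map']>0)&(np.hypot(C[...,0],C[...,1])<300)&blue
    for z in range(100,620,40):
        m=ok&(C[...,2]>=z)&(C[...,2]<z+40)
        if m.sum()>5: q=C[m]; print(n,z,m.sum(),'x',q[:,0].min().round(),q[:,0].max().round(),'y',q[:,1].min().round(),q[:,1].max().round())
    # lid (wood colour) above 150
    wood=(im[...,0]>im[...,2]+15)&(C[...,2]>150)&(C[...,2]<450)&(abs(C[...,0])<160)&(C[...,1]>60)&(C[...,1]<260)
    for z in range(150,420,40):
        m=wood&(C[...,2]>=z)&(C[...,2]<z+40)
        if m.sum()>5:q=C[m];print('  lid',z,m.sum(),'x',np.percentile(q[:,0],[1,99]).round(),'y',np.percentile(q[:,1],[2,50,98]).round())
E
```

```text
top 100 64 x -298.0 180.0 y -34.0 47.0
top 140 13 x 139.0 140.0 y 50.0 98.0
top 180 20 x -125.0 146.0 y -20.0 123.0
top 220 8 x 35.0 42.0 y -28.0 -19.0
top 260 20 x -126.0 54.0 y -42.0 102.0
top 300 11 x -5.0 130.0 y -43.0 91.0
top 340 20 x -127.0 131.0 y -40.0 89.0
top 380 12 x -21.0 10.0 y -38.0 -23.0
top 420 26 x -21.0 12.0 y -39.0 -27.0
top 460 32 x -45.0 48.0 y -74.0 -16.0
top 500 1132 x -60.0 69.0 y -120.0 49.0
top 540 423 x -66.0 58.0 y -152.0 23.0
top 580 738 x -98.0 32.0 y -155.0 -37.0
  lid 150 41 x [-117.  125.] y [107. 116. 120.]
  lid 190 51 x [-119.  125.] y [100. 110. 113.]
  lid 230 68 x [-117.  127.] y [ 94. 103. 107.]
  lid 270 75 x [-120.  126.] y [ 87.  96. 101.]
  lid 310 131 x [-117.  125.] y [82. 89. 95.]
  lid 350 350 x [-124.  127.] y [85. 90. 97.]
side 100 22 x -290.0 184.0 y -25.0 20.0
side 180 62 x -87.0 148.0 y -29.0 126.0
side 220 21 x -48.0 63.0 y -35.0 16.0
side 260 67 x -19.0 70.0 y -43.0 2.0
side 300 80 x -6.0 65.0 y -41.0 18.0
side 340 165 x -21.0 47.0 y -40.0 97.0
side 380 100 x -7.0 47.0 y -36.0 95.0
side 420 94 x -6.0 58.0 y -35.0 18.0
side 460 186 x 29.0 77.0 y -83.0 14.0
side 500 648 x -55.0 78.0 y -140.0 52.0
side 540 685 x -67.0 61.0 y -160.0 22.0
side 580 467 x -72.0 34.0 y -184.0 -41.0
  lid 150 217 x [-96. 132.] y [110. 120. 128.]
  lid 190 214 x [-75. 132.] y [104. 114. 119.]
  lid 230 227 x [-65. 132.] y [ 98. 108. 115.]
  lid 270 241 x [-58. 133.] y [ 92. 101. 108.]
  lid 310 243 x [-54. 133.] y [ 85.  94. 101.]
  lid 350 194 x [-32. 134.] y [86. 91. 97.]
```

All views are now clear and only two black pads remain on the board, so there are three pads in all. The wrist should clear the lid by about 35 mm. Lowering the first pad.

```bash
python3 -m creep '{"claw":[5,5,5,5,5,5,5,5],"dp":[[-0.2,-0.6,4],[-0.2,-0.6,8],[-0.2,-0.6,12],[-0.2,-0.6,15],[-0.2,-0.6,16.5],[-0.2,-0.6,17],[-0.2,-0.6,17],[-0.2,-0.6,17]],"roll":[0,0,0,0,0,0,0,0]}' 80; python3 - <<'E'
from h import *
st(); go([0.5044,0.1555,0.003],0)
E
```

```text
t: 11.85
tcp_pos: [0.5065, 0.1558, 0.0135]
tool_rot: [1.0, -0.0, 0.001, -0.0]
force: [-0.1, 0.1, -1.5]
finger_gap: 0.669
11.85 tcp [0.5065 0.1558 0.0135] rot [ 1.e+00 -5.e-04  9.e-04 -1.e-04] F [-0.1  0.1 -1.5] gap 0.669 q [ 0.09  0.73  1.81 -0.    0.6   1.66]
-> dp cm [-0.21  0.03  1.05] roll -0.001 yaw now -0.001 tool z [ 0.002  0.    -1.   ]
```

```bash
python3 -m creep '{"claw":[5,5,5],"dp":[[-0.2,0,0.5],[-0.2,0,0.9],[-0.2,0,0.9]],"roll":[0,0,0]}'; python3 -m creep '{"claw":[5,5],"dp":[[0,0,0.2],[0,0,0.2]],"roll":[0,0]}'
```

```text
t: 12.15
tcp_pos: [0.5034, 0.1563, 0.0036]
tool_rot: [1.0, -0.0, -0.0, 0.0]
force: [0.4, 0.3, 0.3]
finger_gap: 0.667
t: 12.35
tcp_pos: [0.5038, 0.1564, 0.0021]
tool_rot: [1.0, 0.0, 0.0, -0.0]
force: [-0.6, -0.9, 3.1]
finger_gap: 0.665
```

```bash
python3 -m creep '{"claw":[7.5,7.5,7.5,7.5,7.5,7.5,7.5,7.5,8.5,8.5,8.5],"dp":[[0,0,0],[0,0,0],[0,0,0],[0,0,-1],[0,0,-5],[0,0,-10],[0,0,-15],[0,0,-18],[-1.5,5,-18],[-3.5,10,-18],[-3.5,15,-18]],"roll":[0,0,0,0,0,0,0,0,0,0,0]}'; python3 - <<'E'
from h import *
st(); 
for n in('top','side'): s=snap(n,n+'10');pads(s)
E
```

```text
t: 13.45
tcp_pos: [0.4659, 0.0118, 0.1825]
tool_rot: [1.0, 0.001, -0.001, -0.0]
force: [0.7, 0.0, 0.8]
finger_gap: 0.995
13.45 tcp [0.4659 0.0118 0.1825] rot [ 1.0e+00  1.2e-03 -7.0e-04 -2.0e-04] F [0.7 0.  0.8] gap 0.995 q [-0.22  0.37  1.86  0.    0.92  1.35]
pad? [339. 191.] [ 0.6494 -0.2856] mean [ 0.6492 -0.2868] r 0.035 n 201
pad? [334. 219.] [ 0.5433 -0.2633] mean [ 0.5438 -0.2634] r 0.033 n 203
pad? [302. 291.] [ 0.5479 -0.2638] mean [ 0.5474 -0.2633] r 0.037 n 217
pad? [332. 290.] [ 0.6532 -0.286 ] mean [ 0.6528 -0.2867] r 0.031 n 216
```

View pics/side10.png

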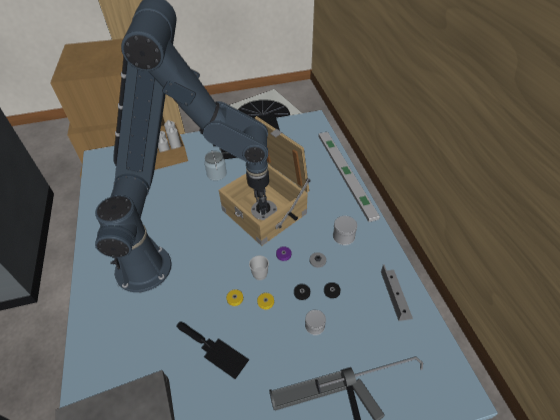

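```bash
python3 -m creep '{"claw":[8.5,8.5,8.5,8.5,8.5,8.5,8.5,8.5,8.5],"dp":[[0,4,0],[0.5,9,0],[2,14,0],[4,19,0],[6,24,2],[8,27,4],[8,27,8],[8,27,9],[8,27,9]],"roll":[0,0,0,0,0,0,0,0,0]}'; python3 - <<'E'
from h import *
st(); go([0.546,-0.2635,-.014],0)
s=snap('top','t11')
P=pt(s,uu,vv);C=toc(P);im=s['image']
m=(im.max(-1)<60)&(np.hypot(C[...,0],C[...,1])<70)&(C[...,2]<70)&(C[...,2]>0)
X=pt(s,uu[m],vv[m],.034);q=np.percentile(X,[2,98],0);print(m.sum(),X.mean(0),q.mean(0),'err mm',(X.mean(0)[:2]-PL)*1000, np.median(P[m][:,2]))
cv2.imwrite('pics/t11z.png',cv2.resize(im[150:300,140:400,::-1],None,fx=3,fy=3,interpolation=cv2.INTER_CUBIC))
s=snap('side','s11');pads(s)
E
```

```text
t: 14.45
tcp_pos: [0.5469, -0.2558, 0.0898]
tool_rot: [1.0, 0.0, -0.003, -0.002]
force: [-1.2, 0.8, 0.4]
finger_gap: 0.998
14.45 tcp [ 0.5469 -0.2558  0.0898] rot [ 1.0e+00  1.0e-04 -2.6e-03 -2.1e-03] F [-1.2  0.8  0.4] gap 0.998 q [-0.62  0.66  1.59  0.    0.9   0.95]
-> dp cm [-0.03  0.82 10.37] roll 0.0 yaw now 0.0 tool z [-0.005  0.004 -1.   ]
164 [0.5021058  0.15667123 0.034     ] [0.50317323 0.15773189 0.034     ] err mm [-2.29419766  1.17123456] 0.03417347713818001
pad? [302. 291.] [ 0.5474 -0.2629] mean [ 0.5471 -0.2634] r 0.035 n 213
pad? [331. 289.] [ 0.6537 -0.286 ] mean [ 0.6535 -0.2862] r 0.037 n 221
```

View pics/t11z.png

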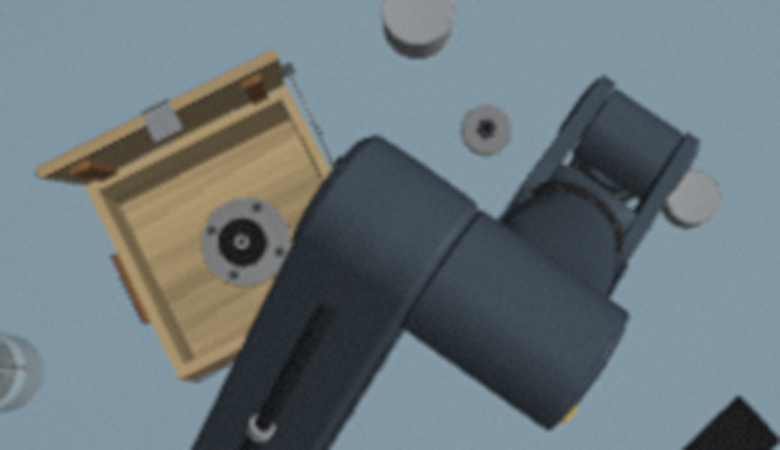

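```bash
python3 -m creep '{"claw":[8.5,8.5,8.5,8.5],"dp":[[0,0,4],[0,0,6],[0,0,6],[0,0,6]],"roll":[0,0,0,0]}'; python3 - <<'E'
from h import *
go([0.546,-0.2635,-.014],0)
E
```

```text
t: 14.95
tcp_pos: [0.5498, -0.2579, 0.0335]
tool_rot: [1.0, 0.0, 0.001, 0.001]
force: [0.5, -0.5, -0.4]
finger_gap: 1.001
-> dp cm [-0.39  0.55  4.75] roll 0.001 yaw now 0.001 tool z [ 0.002 -0.001 -1.   ]
```

```bash
python3 -m creep '{"claw":[8.5,8.5,8.5,8.5,5,5,5,5,5,5],"dp":[[-0.4,0.5,0],[-0.4,0.5,3],[-0.4,0.5,4.7],[-0.4,0.5,4.7],[-0.4,0.5,4.7],[-0.4,0.5,4.7],[-0.4,0.5,4.7],[-0.4,0.5,4.7],[-0.4,0.5,4.7],[-0.4,0.5,4.7]],"roll":[0,0,0,0,0,0,0,0,0,0]}' 80;python3 -m creep '{"claw":[5,5,5,5,5,5,5],"dp":[[0,0,-1],[0,0,-5],[0,0,-10],[0,0,-15],[0,0,-19],[0,0,-20],[0,0,-20]],"roll":[0,0,0,0,0,0,0]}' 80; python3 - <<'E'
from h import *
st(); go([0.47,0.0,0.19],0)
E
```

```text
t: 15.95
tcp_pos: [0.546, -0.2641, -0.0127]
tool_rot: [1.0, -0.0, 0.002, 0.001]
force: [-1.4, -0.1, 6.1]
finger_gap: 0.659
t: 16.65
tcp_pos: [0.5459, -0.2638, 0.1878]
tool_rot: [1.0, -0.0, 0.002, 0.002]
force: [0.1, -0.5, -0.9]
finger_gap: 0.658
16.65 tcp [ 0.5459 -0.2638  0.1878] rot [ 1.     -0.      0.0025  0.0018] F [ 0.1 -0.5 -0.9] gap 0.658 q [-0.63  0.53  1.51  0.    1.09  0.94]
-> dp cm [ -7.59 -26.38  -0.35] roll 0.0 yaw now 0.0 tool z [ 0.005 -0.004 -1.   ]
```

```bash
python3 -m creep '{"claw":[5,5,5,5,5,5,5,5],"dp":[[-2,-4.5,0],[-4,-9,0],[-6,-13.5,0],[-7,-18,0],[-7.6,-22.5,0],[-7.6,-26.4,0],[-7.6,-27,0],[-7.6,-27,0]],"roll":[0,0,0,0,0,0,0,0]}';python3 -m creep '{"claw":[5,5,5,5,5,5],"dp":[[1,-4,0],[2,-8,0],[3,-12,0],[3.4,-15.2,0],[3.4,-15.2,0],[3.4,-15.2,0]],"roll":[0,0,0,0,0,0]}' ; python3 - <<'E'
from h import *
st(); go([0.5050,0.1555,0.024],0)
for n in('top','side'): s=snap(n,n+'12');pads(s)
E
```

```text
t: 17.45
tcp_pos: [0.4675, 0.0081, 0.1833]
tool_rot: [1.0, 0.001, -0.002, -0.0]
force: [-0.4, -0.3, -0.9]
finger_gap: 0.663
t: 18.05
tcp_pos: [0.5029, 0.1579, 0.1836]
tool_rot: [1.0, 0.0, -0.001, 0.001]
force: [0.2, 0.0, -0.1]
finger_gap: 0.66
18.05 tcp [0.5029 0.1579 0.1836] rot [ 1.e+00  0.e+00 -9.e-04  5.e-04] F [ 0.2  0.  -0.1] gap 0.66 q [ 0.09  0.44  1.71 -0.    0.99  1.66]
-> dp cm [ 0.24  0.22 15.96] roll 0.0 yaw now 0.0 tool z [-0.002 -0.001 -1.   ]
pad? [339. 191.] [ 0.6499 -0.2855] mean [ 0.6503 -0.2862] r 0.035 n 200
pad? [332. 289.] [ 0.6534 -0.2865] mean [ 0.653  -0.2867] r 0.043 n 223
```

```bash
python3 -m creep '{"claw":[5,5,5,5,5,5,5],"dp":[[0.2,0.2,4],[0.2,0.2,8],[0.2,0.2,12],[0.2,0.2,14.5],[0.2,0.2,15.5],[0.2,0.2,15.8],[0.2,0.2,15.8]],"roll":[0,0,0,0,0,0,0]}'; python3 -m creep '{"claw":[5,5],"dp":[[0,0,0.2],[0,0,0.2]],"roll":[0,0]}'; python3 -m creep '{"claw":[5,5],"dp":[[0,0,0.2],[0,0,0.2]],"roll":[0,0]}'
```

```text
t: 18.85
tcp_pos: [0.5056, 0.1562, 0.0271]
tool_rot: [1.0, -0.001, 0.001, -0.0]
force: [-0.2, -0.4, -1.1]
finger_gap: 0.663
t: 19.05
tcp_pos: [0.5057, 0.1569, 0.0257]
tool_rot: [1.0, -0.0, 0.001, -0.0]
force: [0.4, -0.0, -1.0]
finger_gap: 0.661
t: 19.25
tcp_pos: [0.505, 0.1571, 0.023]
tool_rot: [1.0, 0.0, 0.0, -0.0]
force: [0.4, -0.5, -0.8]
finger_gap: 0.661
```

```bash
python3 -m creep '{"claw":[5,5],"dp":[[0,0,0.15],[0,0,0.15]],"roll":[0,0]}'; python3 -m creep '{"claw":[5,5],"dp":[[0,0,0.15],[0,0,0.15]],"roll":[0,0]}'
```

```text
t: 19.45
tcp_pos: [0.5051, 0.157, 0.0214]
tool_rot: [1.0, -0.0, 0.0, -0.0]
force: [0.1, 0.9, 2.3]
finger_gap: 0.662
t: 19.65
tcp_pos: [0.5051, 0.1571, 0.0213]
tool_rot: [1.0, 0.0, 0.001, 0.0]
force: [-2.6, 1.4, 13.2]
finger_gap: 0.663
```

Contact at TCP 0.0213, as predicted. Release and retreat.

```bash
python3 -m creep '{"claw":[5,7.5,7.5,7.5,7.5,7.5,7.5,7.5,7.5,8.5,8.5,8.5],"dp":[[0,0,-0.1],[0,0,-0.1],[0,0,-0.1],[0,0,-0.1],[0,0,-1],[0,0,-5],[0,0,-10],[0,0,-14],[0,0,-16],[-1.5,5,-16],[-3.5,10,-16],[-3.5,15,-16]],"roll":[0,0,0,0,0,0,0,0,0,0,0,0]}'; python3 -m creep '{"claw":[8.5,8.5,8.5,8.5,8.5,8.5,8.5,8.5,8.5,8.5],"dp":[[0,4,0],[0.5,9,0],[3,14,0],[7,18,0],[11,22,0],[14.5,26,2],[18,29,4],[18,29,6],[18,29,6],[18,29,6]],"roll":[0,0,0,0,0,0,0,0,0,0]}'; cat >> h.py <<'E'
def chk(s,ztop,dark=True):
    P=pt(s,uu,vv);C=toc(P);im=s['image']
    m=(np.hypot(C[...,0],C[...,1])<60)&(C[...,2]<ztop*1000+8)&(C[...,2]>ztop*1000-7)
    X=pt(s,uu[m],vv[m],ztop);q=np.percentile(X,[2,98],0);print('stack n',m.sum(),'err mm',((X.mean(0)[:2]-PL)*1000).round(1),((q.mean(0)[:2]-PL)*1000).round(1),'span',((q[1]-q[0])[:2]*1000).round(),'z',np.percentile(P[m][:,2],[10,50,90]).round(3))
E
python3 - <<'E'
from h import *
st(); go([0.6515,-0.2863,-.012],0)
for n in('top','side'): s=snap(n,n+'13');pads(s);chk(s,.05)
E
```

```text
t: 20.85
tcp_pos: [0.4671, 0.0125, 0.1802]
tool_rot: [1.0, 0.001, -0.001, -0.0]
force: [-0.1, 0.2, -0.3]
finger_gap: 0.997
t: 21.85
tcp_pos: [0.6487, -0.2767, 0.1185]
tool_rot: [1.0, -0.0, -0.002, -0.001]
force: [-0.5, -0.4, -0.4]
finger_gap: 0.995
21.85 tcp [ 0.6487 -0.2767  0.1185] rot [ 1.0e+00 -3.0e-04 -1.6e-03 -1.1e-03] F [-0.5 -0.4 -0.4] gap 0.995 q [-0.56  0.74  1.29  0.    1.11  1.01]
-> dp cm [ 0.32  0.98 13.05] roll -0.001 yaw now -0.001 tool z [-0.003  0.002 -1.   ]
stack n 201 err mm [-0.6  0.8] [-1.4  0.4] span [55. 51.] z [0.046 0.05  0.053]
pad? [340. 296.] [ 0.6729 -0.3194] mean [ 0.6729 -0.3199] r 0.035 n 225
stack n 128 err mm [2.2 0.5] [2.3 1.4] span [55. 60.] z [0.048 0.051 0.055]
```

View pics/top13.png

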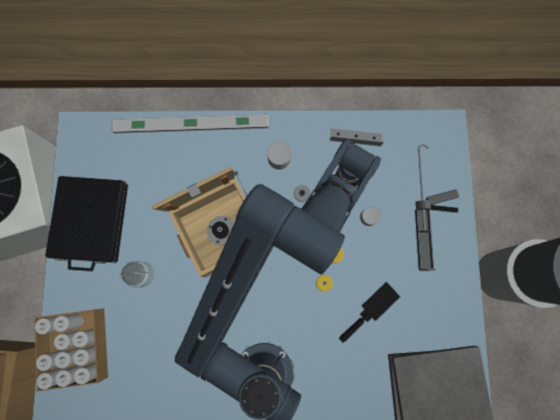

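The stack is centred within about 2 mm. Pad A has been knocked to about (0.671,-0.320), side view (340,296). I'll follow it there.

```bash
python3 -m creep '{"claw":[8.5,8.5,8.5,8.5,8.5],"dp":[[1,2,0],[2,4,3],[2,4.1,6],[2,4.1,7.5],[2,4.1,7.5]],"roll":[0,0,0,0,0]}'; python3 - <<'E'
from h import *
st(); go([0.671,-0.3197,-.013],0)
s=snap('side','s14');pads(s)
s=snap('top','t14');pads(s)
E
```

```text
t: 22.45
tcp_pos: [0.668, -0.3163, 0.0432]
tool_rot: [1.0, 0.0, -0.002, -0.002]
force: [-0.7, 0.3, -0.9]
finger_gap: 0.994
22.45 tcp [ 0.668  -0.3163  0.0432] rot [ 1.0e+00  2.0e-04 -2.1e-03 -1.5e-03] F [-0.7  0.3 -0.9] gap 0.994 q [-0.59  0.87  1.22  0.    1.05  0.98]
-> dp cm [0.32 0.36 5.61] roll 0.0 yaw now 0.0 tool z [-0.004  0.003 -1.   ]
pad? [338. 297.] [ 0.6665 -0.3193] mean [ 0.6661 -0.3198] r 0.035 n 164
```

```bash
python3 -m creep '{"claw":[8.5,8.5,8.5,8.5,5,5,5,5,5,5],"dp":[[0.1,0.2,2],[0.1,0.2,4],[0.1,0.2,5.6],[0.1,0.2,5.6],[0.1,0.2,5.6],[0.1,0.2,5.6],[0.1,0.2,5.6],[0.1,0.2,5.6],[0.1,0.2,5.6],[0.1,0.2,5.6]],"roll":[0,0,0,0,0,0,0,0,0,0]}' 80;python3 -m creep '{"claw":[5,5,5,5,5,5,5],"dp":[[0,0,-1],[0,0,-5],[0,0,-10],[0,0,-15],[0,0,-19],[0,0,-20],[0,0,-20]],"roll":[0,0,0,0,0,0,0]}' 80; python3 - <<'E'
from h import *
st(); go([0.47,0.0,0.19],0)
s=snap('side','s15');pads(s)
E
```

```text
t: 23.55
tcp_pos: [0.6724, -0.3214, -0.0093]
tool_rot: [1.0, -0.0, 0.002, 0.001]
force: [0.1, -0.1, 5.7]
finger_gap: 0.655
t: 24.25
tcp_pos: [0.6718, -0.321, 0.1914]
tool_rot: [1.0, -0.0, 0.002, 0.001]
force: [-0.6, -0.2, -0.9]
finger_gap: 0.653
24.25 tcp [ 0.6718 -0.321   0.1914] rot [ 1.     -0.      0.0019  0.0013] F [-0.6 -0.2 -0.9] gap 0.653 q [-0.6   0.72  1.12 -0.    1.3   0.98]
-> dp cm [-2.019e+01 -3.210e+01 -2.000e-02] roll -0.0 yaw now -0.0 tool z [ 0.004 -0.003 -1.   ]
```

View pics/s15.png

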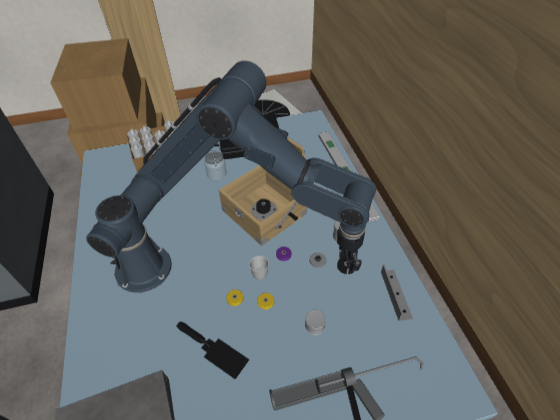

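Held (347,267). Carry to the chest.

```bash
python3 -m creep '{"claw":[5,5,5,5,5,5,5,5,5,5],"dp":[[-3,-3,0],[-7,-6,0],[-11,-9,0],[-15,-12,0],[-18,-16,0],[-20,-20,0],[-20.2,-24.5,0],[-20.2,-29,0],[-20.2,-32.1,0],[-20.2,-32.1,0]],"roll":[0,0,0,0,0,0,0,0,0,0]}';python3 -m creep '{"claw":[5,5,5,5,5,5],"dp":[[1,-4,0],[2,-8,0],[3,-12,0],[3.5,-15.5,0],[3.5,-15.5,0],[3.5,-15.5,0]],"roll":[0,0,0,0,0,0]}' ; python3 - <<'E'
from h import *
st(); go([0.5050,0.1555,0.045],0)
E
```

```text
t: 25.3
tcp_pos: [0.4655, 0.0045, 0.1861]
tool_rot: [1.0, 0.002, -0.004, -0.001]
force: [-0.2, -0.9, -0.8]
finger_gap: 0.654
t: 25.9
tcp_pos: [0.5028, 0.1553, 0.1866]
tool_rot: [1.0, 0.001, -0.002, 0.001]
force: [-0.6, 1.0, -0.7]
finger_gap: 0.652
25.9 tcp [0.5028 0.1553 0.1866] rot [ 1.0e+00  7.0e-04 -2.2e-03  6.0e-04] F [-0.6  1.  -0.7] gap 0.652 q [ 0.09  0.44  1.71 -0.    1.    1.66]
-> dp cm [ 0.28 -0.04 14.16] roll 0.001 yaw now 0.001 tool z [-0.004 -0.001 -1.   ]
```

```bash
python3 -m creep '{"claw":[5,5,5,5,5,5,5],"dp":[[0.1,0.1,4],[0.1,0.1,8],[0.1,0.1,11.5],[0.1,0.1,13.5],[0.1,0.1,14],[0.1,0.1,14],[0.1,0.1,14]],"roll":[0,0,0,0,0,0,0]}'; python3 -m creep '{"claw":[5,5],"dp":[[0,0,0.2],[0,0,0.2]],"roll":[0,0]}'; python3 -m creep '{"claw":[5,5],"dp":[[0,0,0.2],[0,0,0.2]],"roll":[0,0]}'
```

```text
t: 26.6
tcp_pos: [0.5058, 0.1538, 0.0493]
tool_rot: [1.0, -0.001, 0.001, -0.0]
force: [-0.9, -0.7, 0.0]
finger_gap: 0.651
t: 26.8
tcp_pos: [0.5057, 0.1546, 0.0476]
tool_rot: [1.0, -0.0, 0.001, -0.0]
force: [-1.1, 0.2, -0.8]
finger_gap: 0.652
t: 27.0
tcp_pos: [0.5052, 0.1547, 0.0449]
tool_rot: [1.0, 0.0, 0.0, -0.0]
force: [0.5, -0.7, -0.6]
finger_gap: 0.654
```

```bash
python3 -m creep '{"claw":[5,5],"dp":[[0,0,0.2],[0,0,0.2]],"roll":[0,0]}'; python3 -m creep '{"claw":[5,5],"dp":[[0,0,0.15],[0,0,0.15]],"roll":[0,0]}'; python3 -m creep '{"claw":[5,5],"dp":[[0,0,0.1],[0,0,0.1]],"roll":[0,0]}'
```

```text
t: 27.2
tcp_pos: [0.5049, 0.1546, 0.0425]
tool_rot: [1.0, -0.0, -0.0, 0.0]
force: [-0.5, -0.7, -0.3]
finger_gap: 0.65
t: 27.4
tcp_pos: [0.5049, 0.1546, 0.0409]
tool_rot: [1.0, -0.0, -0.0, 0.0]
force: [-0.5, 0.9, -0.9]
finger_gap: 0.651
t: 27.6
tcp_pos: [0.505, 0.1546, 0.0406]
tool_rot: [1.0, -0.0, 0.0, 0.0]
force: [-1.1, 0.2, 4.4]
finger_gap: 0.654
```

Contact at the predicted height. Release, then go for the cap.

```bash
python3 -m creep '{"claw":[7.5,7.5,7.5,7.5,7.5,7.5,7.5,7.5,8.5,8.5,8.5],"dp":[[0,0,0],[0,0,0],[0,0,0],[0,0,-1],[0,0,-5],[0,0,-10],[0,0,-13],[0,0,-15],[-1.5,5,-15],[-3.5,10,-15],[-3.5,15,-15]],"roll":[0,0,0,0,0,0,0,0,0,0,0]}'; python3 -m creep '{"claw":[8.5,8.5,8.5,8.5,8.5,8.5,8.5,8.5,8.5],"dp":[[1,4,0],[5,7,0],[9,10,0],[13,13,0],[17,14,0],[17.5,15,4],[17.5,15,8],[17.5,15,8],[17.5,15,8]],"roll":[0,0,0,0,0,0,0,0,0]}'; python3 - <<'E'
from h import *
st(); go([0.6455,-0.1462,-.013],0)
for n in('top','side'):
    s=snap(n,n+'16');pads(s);chk(s,.066)
    P,b=blobs(s,zhi=.035)
    for m,c in b:
        mm=np.median(P[m],0)
        if np.hypot(mm[0]-.645,mm[1]+.148)<.05: X=pt(s,uu[m],vv[m],0.012); print(n,'cap',X.mean(0).round(4),m.sum())
E
```

```text
t: 28.7
tcp_pos: [0.4675, 0.0101, 0.1908]
tool_rot: [1.0, 0.001, -0.001, -0.0]
force: [0.5, 0.3, -1.1]
finger_gap: 0.995
t: 29.6
tcp_pos: [0.6447, -0.1395, 0.1102]
tool_rot: [1.0, -0.0, -0.001, -0.0]
force: [0.4, -0.6, 1.4]
finger_gap: 0.996
29.6 tcp [ 0.6447 -0.1395  0.1102] rot [ 1.e+00 -1.e-04 -9.e-04 -4.e-04] F [ 0.4 -0.6  1.4] gap 0.996 q [-0.38  0.7   1.43  0.    1.02  1.19]
-> dp cm [ 0.1   0.68 12.31] roll -0.0 yaw now -0.0 tool z [-0.002  0.001 -1.   ]Traceback (most recent call last):
  File "<stdin>", line 4, in <module>
  File "h.py", line 49, in chk
    X=pt(s,uu[m],vv[m],ztop);q=np.percentile(X,[2,98],0);print('stack n',m.sum(),'err mm',((X.mean(0)[:2]-PL)*1000).round(1),((q.mean(0)[:2]-PL)*1000).round(1),'span',((q[1]-q[0])[:2]*1000).round(),'z',np.percentile(P[m][:,2],[10,50,90]).round(3))
                               ~~~~~~~~~~~~~^^^^^^^^^^^^
    return _quantile_unchecked(
        a, q, axis, out, overwrite_input, method, keepdims, weights)
    return _ureduce(a,
                    func=_quantile_ureduce_func,
    ...<5 lines>...
                    overwrite_input=overwrite_input,
                    method=method)
    r = func(a, **kwargs)
    result = _quantile(arr,
                       quantiles=q,
    ...<2 lines>...
                       out=out,
                       weights=wgt)
    slices_having_nans = np.isnan(arr[-1, ...])
                                  ~~~^^^^^^^^^
IndexError: index -1 is out of bounds for axis 0 with size 0
```

```bash
python3 - <<'E'
from h import *
st(); go([0.6455,-0.1462,-.013],0)
for n in('side',):
    s=snap(n,n+'17');pads(s)
    P,b=blobs(s,zhi=.035)
    for m,c in b:
        mm=np.median(P[m],0)
        if np.hypot(mm[0]-.645,mm[1]+.148)<.05: X=pt(s,uu[m],vv[m],0.012); print(n,'cap',X.mean(0).round(4),m.sum())
    chk(s,.066)
E
```

```text
29.65 tcp [ 0.646  -0.1399  0.1118] rot [1.e+00 0.e+00 1.e-03 4.e-04] F [ 0.1 -0.6  0.3] gap 0.996 q [-0.38  0.69  1.42  0.    1.02  1.19]
-> dp cm [-0.08  0.62 12.48] roll 0.0 yaw now 0.0 tool z [ 0.002 -0.001 -1.   ]
side cap [ 0.6464 -0.1455  0.012 ] 199
stack n 137 err mm [ 2.2 -2.9] [ 2.8 -2.2] span [55. 60.] z [0.063 0.067 0.072]
```

View pics/side17.png

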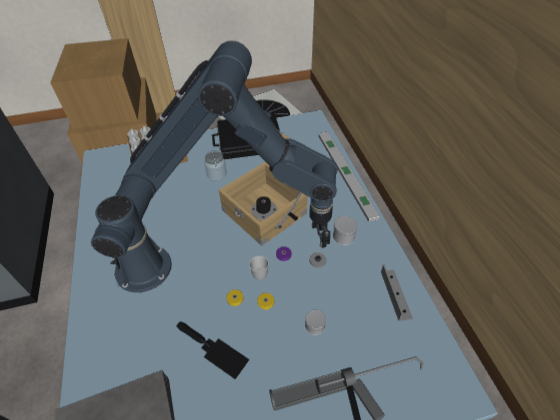

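View pics/top16.png

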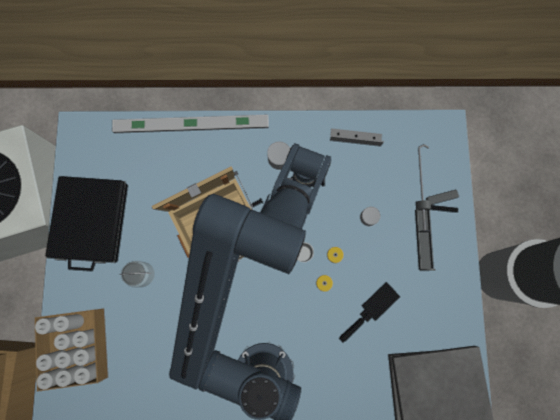

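Three pads are stacked, top at 0.067, off by about 3 mm. The cap is unmoved at (318,259). Grasp it.

```bash
python3 -m creep '{"claw":[8.5,8.5,8.5,8.5,8.5],"dp":[[0,0.6,3],[0,0.6,6],[0,0.6,8.5],[0,0.6,8.5],[0,0.6,8.5]],"roll":[0,0,0,0,0]}'; python3 - <<'E'
from h import *
go([0.6455,-0.1462,-.013],0)
E
```

```text
t: 30.2
tcp_pos: [0.6466, -0.1461, 0.0273]
tool_rot: [1.0, 0.0, 0.001, 0.001]
force: [-0.0, 0.3, 0.8]
finger_gap: 0.995
-> dp cm [-0.12  0.01  4.03] roll 0.0 yaw now 0.0 tool z [ 0.003 -0.001 -1.   ]
```

```bash
python3 -m creep '{"claw":[8.5,8.5,8.5,5,5,5,5,5,5],"dp":[[-0.1,0,2],[-0.1,0,4],[-0.1,0,4.0],[-0.1,0,4.0],[-0.1,0,4.0],[-0.1,0,4.0],[-0.1,0,4.0],[-0.1,0,4.0],[-0.1,0,4.0]],"roll":[0,0,0,0,0,0,0,0,0]}' 100;python3 -m creep '{"claw":[5,5,5,5,5,5,5,5],"dp":[[0,0,-1],[0,0,-4],[0,0,-8],[0,0,-12],[0,0,-16],[0,0,-19],[0,0,-20],[0,0,-20]],"roll":[0,0,0,0,0,0,0,0]}' 100; python3 - <<'E'
from h import *
st(); go([0.47,0.0,0.19],0)
s=snap('side','s18')
cv2.imwrite('pics/s18z.png',cv2.resize(s['image'][130:290,240:400,::-1],None,fx=3.7,fy=3.7,interpolation=cv2.INTER_CUBIC))
E
```

```text
t: 31.1
tcp_pos: [0.646, -0.1461, -0.0108]
tool_rot: [1.0, -0.0, 0.002, 0.001]
force: [-1.8, 2.0, 9.5]
finger_gap: 0.674
t: 31.9
tcp_pos: [0.645, -0.1461, 0.1872]
tool_rot: [1.0, -0.0, 0.002, 0.001]
force: [0.6, 0.0, -4.0]
finger_gap: 0.666
31.9 tcp [ 0.645  -0.1461  0.1872] rot [ 1.0e+00 -1.0e-04  1.9e-03  8.0e-04] F [ 0.6  0.  -4. ] gap 0.666 q [-0.39  0.61  1.37 -0.    1.17  1.18]
-> dp cm [-17.5  -14.61  -0.36] roll -0.0 yaw now -0.0 tool z [ 0.004 -0.002 -1.   ]
```

View pics/s18z.png

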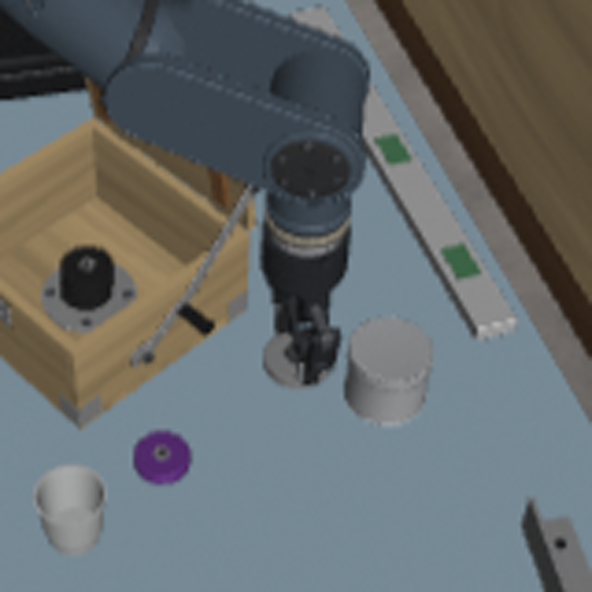

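The cap is held but looks off-centre toward -x (zoom 297,358, fingers near 312). The 57 mm gap also points to an off-centre grip. Measuring.

```bash
python3 - <<'E'
from h import *
st()
for n in('side','top'):
    s=snap(n,n+'19'); P=pt(s,uu,vv); im=s['image'].astype(int)
    grey=(im.max(-1)-im.min(-1)<14)&(im.max(-1)>75)
    m=grey&(P[...,2]>.17)&(P[...,2]<.25)&(abs(P[...,0]-.645)<.06)&(abs(P[...,1]+.146)<.06)
    q=P[m];print(n,m.sum())
    if m.sum()>10: 
        print('mean',q.mean(0).round(4),'min',np.percentile(q,3,0).round(3),'max',np.percentile(q,97,0).round(3))
        A=np.c_[q[:,:2]-q[:,:2].mean(0),np.ones(len(q))]; print('plane slope',np.linalg.lstsq(A,q[:,2],rcond=None)[0].round(3))
s=dict(np.load('last_side.npz'))
im=cv2.resize(s['image'][210:245,300:340,::-1],None,fx=15,fy=15,interpolation=cv2.INTER_CUBIC);cv2.imwrite('pics/s19.png',np.clip(im*1.6,0,255).astype(np.uint8))
E
```

```text
31.95 tcp [ 0.6437 -0.1456  0.185 ] rot [ 1.e+00 -1.e-04 -2.e-04 -1.e-04] F [-1.   0.1 -4.6] gap 0.666 q [-0.39  0.61  1.37 -0.    1.17  1.18]
side 106
mean [ 0.6296 -0.1507  0.2092] min [ 0.615 -0.178  0.2  ] max [ 0.657 -0.117  0.224]
plane slope [0.014 0.021 0.209]
top 15
mean [ 0.631  -0.1672  0.2061] min [ 0.626 -0.176  0.198] max [ 0.635 -0.159  0.217]
plane slope [-0.188 -0.73   0.206]
```

View pics/s19.png

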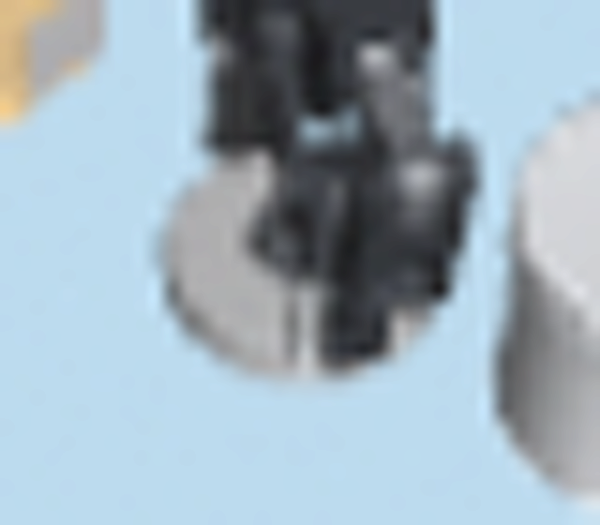

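```bash
python3 - <<'E'
from h import *
s=dict(np.load('last_side.npz'))
for u,v in((300,255),(160,250),(440,310),(300,368),(275,240)):
    print((u,v),pt(s,300+u/15-.5,210+v/15-.5,.207).round(4), pt(s,300+u/15-.5,210+v/15-.5,.195).round(4))
c=[.6437,-.1456,.207]
im=cv2.imread('pics/s19.png')
for a in np.linspace(0,2*np.pi,60):
    for z in(.203,):
        p=proj(s,np.array([c[0]+.032*np.cos(a),c[1]+.032*np.sin(a),z])); cv2.circle(im,(int((p[0]-300+.5)*15),int((p[1]-210+.5)*15)),3,(0,0,255),-1)
cv2.imwrite('pics/s20.png',im)
E
```

```text
(300, 255) [ 0.6438 -0.1459  0.207 ] [ 0.6476 -0.1366  0.195 ]
(160, 250) [ 0.6134 -0.1357  0.207 ] [ 0.6168 -0.1263  0.195 ]
(440, 310) [ 0.6693 -0.17    0.207 ] [ 0.6734 -0.161   0.195 ]
(300, 368) [ 0.6332 -0.1773  0.207 ] [ 0.6369 -0.1684  0.195 ]
(275, 240) [ 0.6397 -0.1401  0.207 ] [ 0.6435 -0.1308  0.195 ]
```

View pics/s20.png

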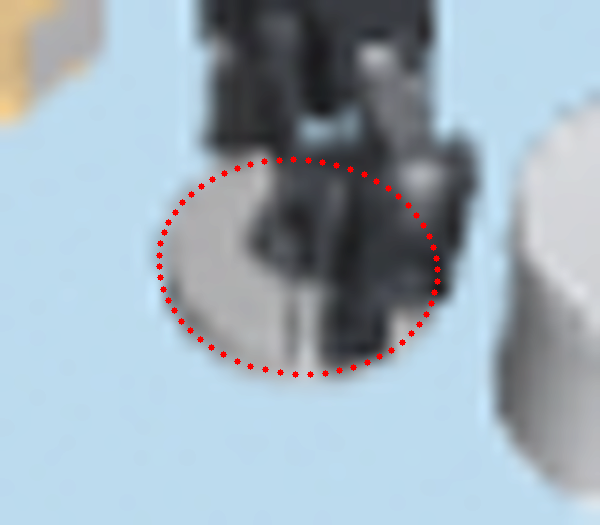

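The drawn circle fits: the cap hangs level and is centred on the tool within about 2 mm. Carry on.

```bash
python3 -m creep '{"claw":[5,5,5,5,5,5,5,5],"dp":[[-2,-0.5,0],[-6,-1.5,0],[-10,-3,0],[-14,-5,0],[-17,-8,0],[-17.5,-12,0],[-17.5,-14.6,0],[-17.5,-14.6,0]],"roll":[0,0,0,0,0,0,0,0]}' 100;python3 -m creep '{"claw":[5,5,5,5,5,5,5],"dp":[[1,-3,0],[2,-7,0],[3,-11,0],[3.5,-14.5,0],[3.5,-15.5,0],[3.5,-15.5,0],[3.5,-15.5,0]],"roll":[0,0,0,0,0,0,0]}' ; python3 - <<'E'
from h import *
st(); go([0.5050,0.1550,0.061],0)
s=snap('side','s21')
cv2.imwrite('pics/s21z.png',cv2.resize(s['image'][130:250,200:320,::-1],None,fx=5,fy=5,interpolation=cv2.INTER_CUBIC))
E
```

```text
t: 32.85
tcp_pos: [0.4668, 0.0034, 0.1836]
tool_rot: [1.0, 0.002, -0.002, -0.001]
force: [0.4, 0.1, -4.1]
finger_gap: 0.668
t: 33.55
tcp_pos: [0.5037, 0.1541, 0.1841]
tool_rot: [1.0, -0.0, -0.001, 0.001]
force: [0.2, 0.2, -3.7]
finger_gap: 0.669
33.55 tcp [0.5037 0.1541 0.1841] rot [ 1.0e+00 -1.0e-04 -1.2e-03  6.0e-04] F [ 0.2  0.2 -3.7] gap 0.669 q [ 0.09  0.44  1.71 -0.    1.    1.66]
-> dp cm [ 0.16 -0.1  12.31] roll -0.0 yaw now -0.0 tool z [-0.002 -0.001 -1.   ]
```

View pics/s21z.png

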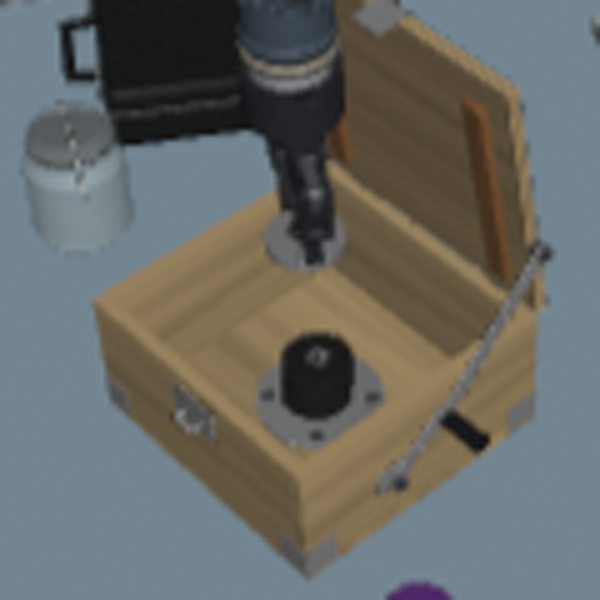

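The cap is level in the grip (zoom 305,240), above a straight stack (318,375). Lower it.

```bash
python3 -m creep '{"claw":[5,5,5,5,5,5,5],"dp":[[0.1,0,3],[0.1,0,7],[0.1,0,10],[0.1,0,12],[0.1,0,12.2],[0.1,0,12.2],[0.1,0,12.2]],"roll":[0,0,0,0,0,0,0]}'; python3 -m creep '{"claw":[5,5],"dp":[[0,0,0.2],[0,0,0.2]],"roll":[0,0]}'; python3 -m creep '{"claw":[5,5],"dp":[[0,0,0.2],[0,0,0.2]],"roll":[0,0]}';  python3 -m creep '{"claw":[5,5],"dp":[[0,0,0.1],[0,0,0.1]],"roll":[0,0]}'
```

```text
t: 34.3
tcp_pos: [0.5066, 0.1547, 0.0643]
tool_rot: [1.0, -0.001, 0.001, -0.0]
force: [-0.6, 1.2, -3.0]
finger_gap: 0.666
t: 34.5
tcp_pos: [0.5059, 0.1552, 0.062]
tool_rot: [1.0, -0.0, 0.001, -0.0]
force: [0.1, 0.2, -3.0]
finger_gap: 0.668
t: 34.7
tcp_pos: [0.5053, 0.1553, 0.0593]
tool_rot: [1.0, 0.0, 0.0, 0.0]
force: [-0.2, 0.6, -3.1]
finger_gap: 0.663
t: 34.9
tcp_pos: [0.5052, 0.1553, 0.058]
tool_rot: [1.0, -0.0, -0.0, 0.0]
force: [0.5, -0.2, -4.2]
finger_gap: 0.669
```

```bash
python3 -m creep '{"claw":[5,5],"dp":[[0,0,0.15],[0,0,0.15]],"roll":[0,0]}'; python3 -m creep '{"claw":[5,5],"dp":[[0,0,0.1],[0,0,0.1]],"roll":[0,0]}'; python3 -m creep '{"claw":[5,5],"dp":[[0,0,0.1],[0,0,0.1]],"roll":[0,0]}'
```

```text
t: 35.1
tcp_pos: [0.5052, 0.1552, 0.0564]
tool_rot: [1.0, -0.0, -0.0, 0.0]
force: [-0.5, 0.2, -3.7]
finger_gap: 0.664
t: 35.3
tcp_pos: [0.5053, 0.1552, 0.0555]
tool_rot: [1.0, -0.0, -0.0, -0.0]
force: [0.9, -0.0, -3.4]
finger_gap: 0.666
t: 35.5
tcp_pos: [0.5053, 0.1552, 0.0553]
tool_rot: [1.0, -0.0, 0.0, 0.0]
force: [-1.9, 0.1, 3.8]
finger_gap: 0.668
```

Contact. Release, lift out and look.

```bash
python3 -m creep '{"claw":[7.5,7.5,7.5,7.5,7.5,7.5,7.5,7.5,7.5,7.5,7.5,7.5],"dp":[[0,0,0],[0,0,0],[0,0,0],[0,0,-1],[0,0,-5],[0,0,-10],[0,0,-13],[0,0,-14],[-1.5,5,-14],[-3.5,10,-14],[-4.5,15,-14],[-4.5,15,-14]],"roll":[0,0,0,0,0,0,0,0,0,0,0,0]}'; python3 -m creep '{"claw":[4,4,4,4,4,4,4,4,4,4,4,4],"dp":[[0,4,0],[0,8,0],[0,12,0],[0,12,0],[0,12,0],[0,12,0],[0,12,0],[0,12,0],[0,12,0],[0,12,0],[0,12,0],[0,12,0]],"roll":[-0.14,-0.28,-0.42,-0.56,-0.7,-0.84,-0.98,-1.12,-1.26,-1.4,-1.54,-1.68]}' ; python3 - <<'E'
from h import *
st()
for n in('top','side'):
    s=snap(n,n+'22');chk(s,.078); P=pt(s,uu,vv);C=toc(P);im=s['image']
    # knob
    m=(im.max(-1)<60)&(C[...,0]>140)&(C[...,0]<190)&(abs(C[...,1])<60)&(C[...,2]>60)&(C[...,2]<140)
    if m.sum(): q=C[m];print(n,'knob',m.sum(),q.mean(0).round(),q.min(0).round(),q.max(0).round())
s=dict(np.load('last_top.npz'));cv2.imwrite('pics/t22z.png',cv2.resize(s['image'][150:300,140:340,::-1],None,fx=4,fy=4,interpolation=cv2.INTER_CUBIC))
s=dict(np.load('last_side.npz'));cv2.imwrite('pics/s22z.png',cv2.resize(s['image'][110:250,200:340,::-1],None,fx=4.2,fy=4.2,interpolation=cv2.INTER_CUBIC))
E
```

```text
t: 36.7
tcp_pos: [0.4586, 0.0015, 0.1943]
tool_rot: [1.0, -0.003, -0.001, 0.0]
force: [0.4, 1.1, 0.2]
finger_gap: 0.879
t: 37.9
tcp_pos: [0.4601, -0.1139, 0.1941]
tool_rot: [0.665, 0.747, 0.0, -0.001]
force: [0.4, 0.1, -0.0]
finger_gap: 0.472
37.9 tcp [ 0.4601 -0.1139  0.1941] rot [ 6.652e-01  7.466e-01  0.000e+00 -7.000e-04] F [ 0.4  0.1 -0. ] gap 0.472 q [-0.48  0.36  1.82  0.    0.96 -0.59]
stack n 221 err mm [-1.5 -1.5] [-2.1  0.1] span [59. 57.] z [0.074 0.078 0.082]
top knob 28 [160.  16. 102.] [143.  10.  94.] [176.  22. 107.]Traceback (most recent call last):
  File "<stdin>", line 4, in <module>
  File "h.py", line 49, in chk
    X=pt(s,uu[m],vv[m],ztop);q=np.percentile(X,[2,98],0);print('stack n',m.sum(),'err mm',((X.mean(0)[:2]-PL)*1000).round(1),((q.mean(0)[:2]-PL)*1000).round(1),'span',((q[1]-q[0])[:2]*1000).round(),'z',np.percentile(P[m][:,2],[10,50,90]).round(3))
                               ~~~~~~~~~~~~~^^^^^^^^^^^^
    return _quantile_unchecked(
        a, q, axis, out, overwrite_input, method, keepdims, weights)
    return _ureduce(a,
                    func=_quantile_ureduce_func,
    ...<5 lines>...
                    overwrite_input=overwrite_input,
                    method=method)
    r = func(a, **kwargs)
    result = _quantile(arr,
                       quantiles=q,
    ...<2 lines>...
                       out=out,
                       weights=wgt)
    slices_having_nans = np.isnan(arr[-1, ...])
                                  ~~~^^^^^^^^^
IndexError: index -1 is out of bounds for axis 0 with size 0
```

```bash
python3 - <<'E'
from h import *
s=dict(np.load('last_top.npz'));cv2.imwrite('pics/t22z.png',cv2.resize(s['image'][150:300,140:340,::-1],None,fx=4,fy=4,interpolation=cv2.INTER_CUBIC))
P=pt(s,uu,vv);C=toc(P);m=(C[...,0]>132)&(C[...,0]<160)&(C[...,1]>-60)&(C[...,1]<140)&(C[...,2]>40)
q=C[m]; q=q[np.argsort(q[:,1])]; print(q[::3].round().astype(int).tolist())
E
```

```text
[[134, -48, 65], [138, -40, 54], [139, -38, 62], [141, -34, 60], [143, -30, 56], [136, -21, 67], [138, -13, 90], [136, -1, 95], [141, 8, 98], [138, 9, 101], [150, 10, 106], [155, 12, 102], [147, 13, 99], [136, 14, 98], [153, 16, 107], [146, 17, 99], [150, 18, 102], [141, 21, 112], [144, 23, 96], [139, 30, 130], [141, 42, 130], [139, 52, 139], [140, 60, 155], [139, 71, 161], [140, 79, 172], [139, 91, 174], [139, 98, 176], [139, 108, 210], [139, 113, 179], [138, 114, 204], [144, 117, 212], [145, 119, 216], [141, 121, 203]]
```

View pics/t22z.png

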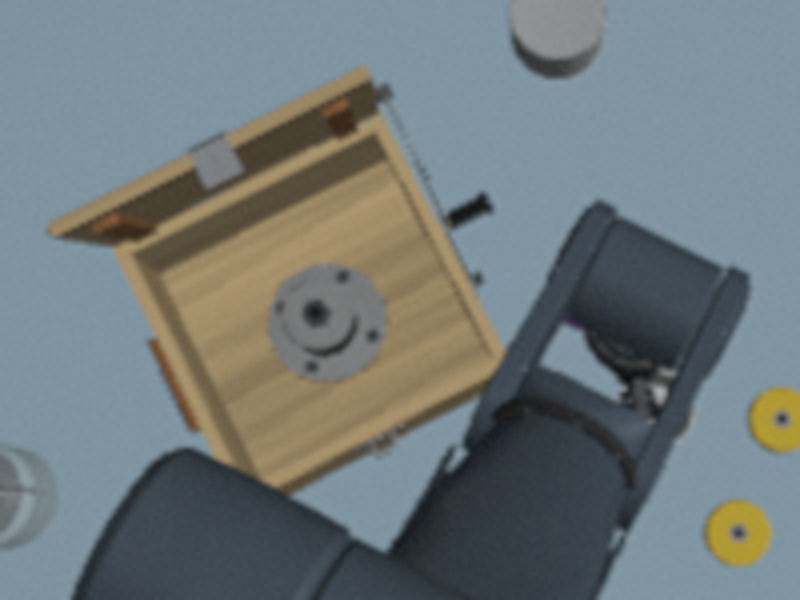

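```bash
python3 - <<'E'
import numpy as np
from scipy.optimize import brentq
A=np.array([-35,55.]);H=np.array([125,125.]);L1=65
U0=np.array([117,207.])-H; r=np.hypot(*U0); a0=np.arctan2(U0[1],U0[0]) 
def U(phi): a=a0-(phi-1.41)*1; return H+r*np.array([np.cos(a0+(1.41-phi)),np.sin(a0+(1.41-phi))])
# locked L2
K=A+np.array([51,40.]);L2=np.hypot(*(U(1.41)-K));print('L2',L2)
for phi in(1.41,1.40,1.38,1.35,1.3,1.2,1.15,1.0,.8,.5,.2,0):
    u=U(phi);d=np.hypot(*(u-A)); 
    if d>L1+L2: print(phi,'stretch',d-L1-L2);continue
    g=np.arctan2(*(u-A)[::-1]); al=np.arccos((L1**2+d*d-L2**2)/(2*L1*d)); be=np.pi-np.arccos((L1**2+L2**2-d*d)/(2*L1*L2))
    k=A+L1*np.array([np.cos(g+al),np.sin(g+al)]); print(phi,'beta',be.round(2),'knob y,z',k.round(),'ang',np.degrees(g+al).round(),'U',u.round())
E
```

```text
L2 150.81445554057476
1.41 beta 0.19 knob y,z [  4. 107.] ang 53.0 U [117. 207.]
1.4 beta 0.26 knob y,z [  2. 109.] ang 55.0 U [116. 207.]
1.38 beta 0.35 knob y,z [ -2. 111.] ang 59.0 U [115. 207.]
1.35 beta 0.46 knob y,z [ -7. 114.] ang 64.0 U [112. 206.]
1.3 beta 0.6 knob y,z [-13. 116.] ang 71.0 U [108. 206.]
1.2 beta 0.82 knob y,z [-25. 119.] ang 81.0 U [100. 204.]
1.15 beta 0.92 knob y,z [-30. 120.] ang 86.0 U [ 96. 202.]
1.0 beta 1.17 knob y,z [-44. 119.] ang 98.0 U [ 85. 197.]
0.8 beta 1.47 knob y,z [-61. 115.] ang 113.0 U [ 71. 188.]
0.5 beta 1.87 knob y,z [-80. 102.] ang 134.0 U [ 55. 169.]
0.2 beta 2.24 knob y,z [-92.  85.] ang 152.0 U [ 45. 146.]
0 beta 2.46 knob y,z [-97.  74.] ang 163.0 U [ 43. 130.]
```

The cap sits on the stack nut-up (zoom 315,313), centred within 2 mm. The knob is where expected, at chest (160,16,~95). Finish the roll and approach it.

```bash
python3 - <<'E'
from h import *
w=frc(167,16,190);print(w);go(w,np.radians(117.3))
E
```

```text
[0.59521235 0.01443932 0.19      ]
-> dp cm [11.29 14.82  0.42] roll -0.367 yaw now 1.68 tool z [-0.001  0.001 -1.   ]
```

```bash
python3 -m creep '{"claw":[4,4,4,4,4,4,4],"dp":[[3,3,0],[6,6.5,0],[9,10,0],[11.3,13,0],[11.3,14.8,0],[11.3,14.8,0],[11.3,14.8,0]],"roll":[-0.12,-0.24,-0.367,-0.367,-0.367,-0.367,-0.367]}' 40 ; python3 - <<'E'
from h import *
st();go(frc(167,16,68),np.radians(117.3))
for n in('side','top'):
    s=snap(n,n+'23');P=pt(s,uu,vv);C=toc(P);im=s['image']
    m=(im.max(-1)<60)&(C[...,0]>145)&(C[...,0]<190)&(abs(C[...,1])<60)&(C[...,2]>60)&(C[...,2]<125)
    if m.sum(): q=C[m];print(n,'knob',m.sum(),q.mean(0).round(),q.min(0).round(),q.max(0).round())
s=dict(np.load('last_side.npz'));cv2.imwrite('pics/s23z.png',cv2.resize(s['image'][110:250,220:360,::-1],None,fx=4.2,fy=4.2,interpolation=cv2.INTER_CUBIC))
E
```

```text
t: 38.7
tcp_pos: [0.5941, 0.0141, 0.1939]
tool_rot: [0.521, 0.854, -0.0, -0.001]
force: [-1.1, 0.1, 0.2]
finger_gap: 0.465
38.7 tcp [0.5941 0.0141 0.1939] rot [ 5.209e-01  8.536e-01 -5.000e-04 -1.100e-03] F [-1.1  0.1  0.2] gap 0.465 q [-0.16  0.51  1.53 -0.    1.1  -0.64]
-> dp cm [-0.04  0.14 12.59] roll -0.002 yaw now 2.046 tool z [-0.002  0.    -1.   ]
side knob 35 [166.  16. 101.] [147.   9.  90.] [182.  26. 109.]
top knob 1 [155.  21.  98.] [155.  21.  98.] [155.  21.  98.]
```

View pics/s23z.png

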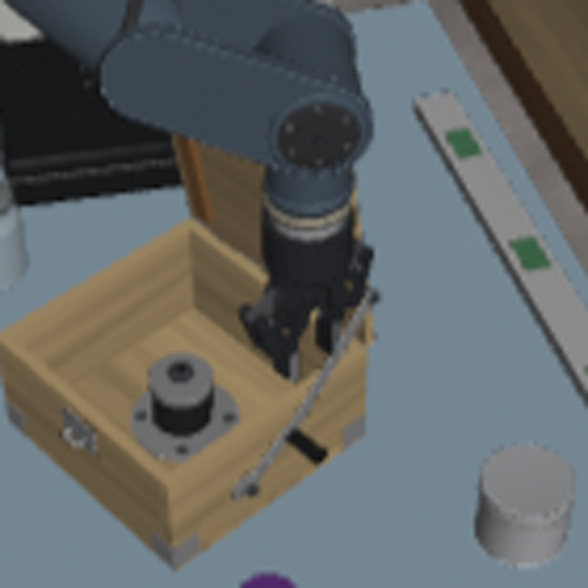

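```bash
python3 - <<'E'
from h import *
s=dict(np.load('last_side.npz')); im=cv2.imread('pics/s23z.png')
def d(p,c):
    a=proj(s,p); cv2.circle(im,(int((a[0]-220+.5)*4.2),int((a[1]-110+.5)*4.2)),3,c,-1)
t=manip.sense()['tcp_pos']; print(toc(np.array(t)))
C=toc(np.array(t))
for y in(-20,20): d(frc(C[0],C[1]+y,C[2]+17),(0,0,255))
for p in((158,16,95),(139,16,95),(139,117,207),(177,16,95)): d(frc(*p),(0,255,0))
for z in(84,98): 
  for y in(-4,36): d(frc(167,y,z),(255,0,255))
cv2.imwrite('pics/s24.png',im)
E
```

```text
[167.14517277  14.10154583 194.18865548]
```

View pics/s24.png

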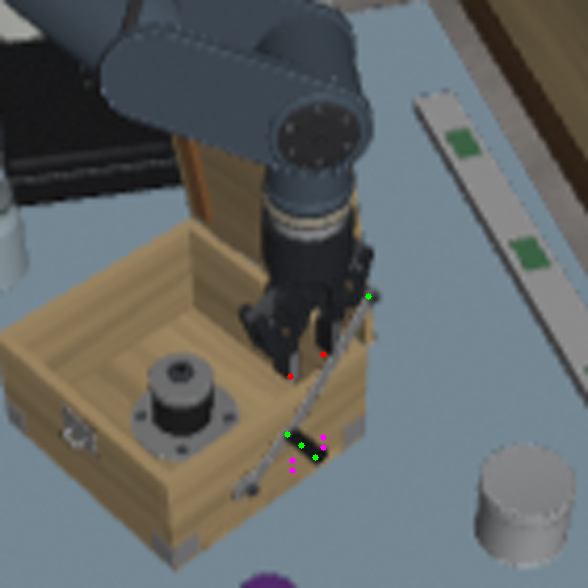

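```bash
python3 -m creep '{"claw":[4,4,4,4,4],"dp":[[0,0.1,3],[0,0.1,6],[0,0.1,8.5],[0,0.1,9],[0,0.1,9]],"roll":[0,0,0,0,0]}' 40 ; python3 -m creep '{"claw":[4,4,4,4],"dp":[[0,0,1.5],[0,0,2.5],[0,0,3.2],[0,0,3.5]],"roll":[0,0,0,0]}' ; python3 - <<'E'
from h import *
t=st();print(toc(np.array(t['tcp_pos'])))
E
```

```text
t: 39.3
tcp_pos: [0.5948, 0.0137, 0.1041]
tool_rot: [0.521, 0.854, -0.0, -0.001]
force: [0.7, 0.2, 0.4]
finger_gap: 0.465
t: 39.7
tcp_pos: [0.5959, 0.014, 0.0696]
tool_rot: [0.521, 0.854, 0.0, -0.0]
force: [-0.0, -0.5, 0.1]
finger_gap: 0.47
39.7 tcp [0.5959 0.014  0.0696] rot [ 0.5206  0.8538  0.     -0.    ] F [-0.  -0.5  0.1] gap 0.47 q [-0.16  0.68  1.62  0.    0.84 -0.64]
[167.68262505  16.45397151  69.61640168]
```

Clear. Close on the knob with a light grip.

```bash
python3 -m creep '{"claw":[1,1,1,1,1],"dp":[[0,0,0],[0,0,0],[0,0,0],[0,0,0],[0,0,0]],"roll":[0,0,0,0,0]}' 40; python3 - <<'E'
from h import *
t=manip.sense();print(toc(np.array(t['tcp_pos'])))
s=snap('side','s25');cv2.imwrite('pics/s25z.png',cv2.resize(s['image'][110:250,220:360,::-1],None,fx=4.2,fy=4.2,interpolation=cv2.INTER_CUBIC))
E
```

```text
t: 40.2
tcp_pos: [0.5976, 0.0147, 0.0704]
tool_rot: [0.521, 0.854, 0.001, 0.001]
force: [2.4, 4.6, -0.1]
finger_gap: 0.17
[167.83993837  18.23216274  70.4080314 ]
```

View pics/s25z.png

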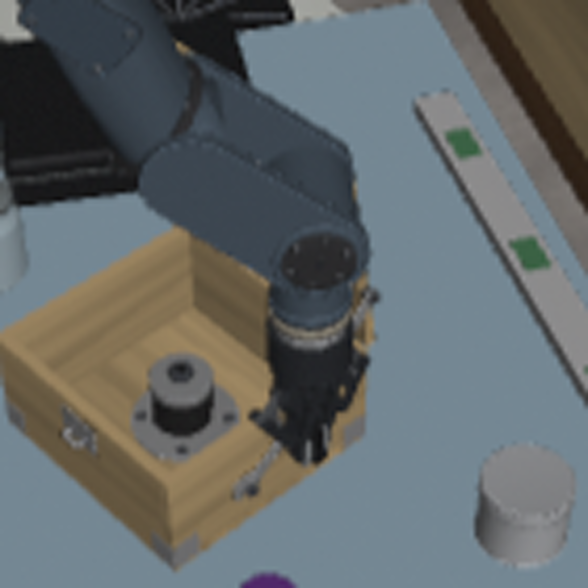

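```bash
python3 -m creep '{"claw":[1,1,1,1,1,1],"dp":[[0,-0.3,-0.35],[0,-0.6,-0.7],[0,-0.9,-0.95],[0,-1.2,-1.2],[0,-1.2,-1.2],[0,-1.2,-1.2]],"roll":[0,0,0,0,0,0]}' 40; python3 - <<'E'
from h import *
t=st();print(toc(np.array(t['tcp_pos'])))
E
```

```text
t: 40.85
tcp_pos: [0.5881, 0.0099, 0.0828]
tool_rot: [0.521, 0.854, 0.003, 0.002]
force: [4.8, 7.8, 0.6]
finger_gap: 0.168
40.85 tcp [0.5881 0.0099 0.0828] rot [0.521  0.8535 0.0025 0.0024] F [4.8 7.8 0.6] gap 0.168 q [-0.17  0.65  1.64  0.    0.84 -0.65]
[167.81486429   7.61724855  82.7842981 ]
```

```bash
python3 -m creep '{"claw":[1,1,1,1,1,1],"dp":[[0,-0.3,-0.25],[0,-0.6,-0.4],[0,-0.85,-0.55],[0,-1.1,-0.7],[0,-1.1,-0.7],[0,-1.1,-0.7]],"roll":[0,0,0,0,0,0]}' 40; python3 - <<'E'
from h import *
t=st();print(toc(np.array(t['tcp_pos'])))
s=snap('side','s26');cv2.imwrite('pics/s26z.png',cv2.resize(s['image'][110:250,220:360,::-1],None,fx=4.2,fy=4.2,interpolation=cv2.INTER_CUBIC))
s=snap('top','t26');cv2.imwrite('pics/t26z.png',cv2.resize(s['image'][150:300,140:340,::-1],None,fx=4,fy=4,interpolation=cv2.INTER_CUBIC))
E
```

```text
t: 41.45
tcp_pos: [0.5795, 0.0054, 0.0906]
tool_rot: [0.521, 0.853, 0.004, 0.003]
force: [5.5, 8.2, 5.8]
finger_gap: 0.167
41.45 tcp [0.5795 0.0054 0.0906] rot [0.5212 0.8534 0.0035 0.0034] F [5.5 8.2 5.8] gap 0.167 q [-0.19  0.63  1.66  0.01  0.84 -0.66]
[167.85127708  -2.1508438   90.59516758]
```

View pics/s26z.png

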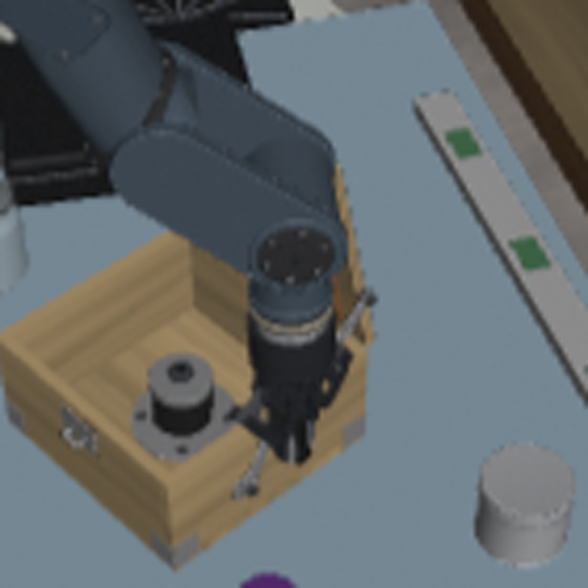

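View pics/t26z.png

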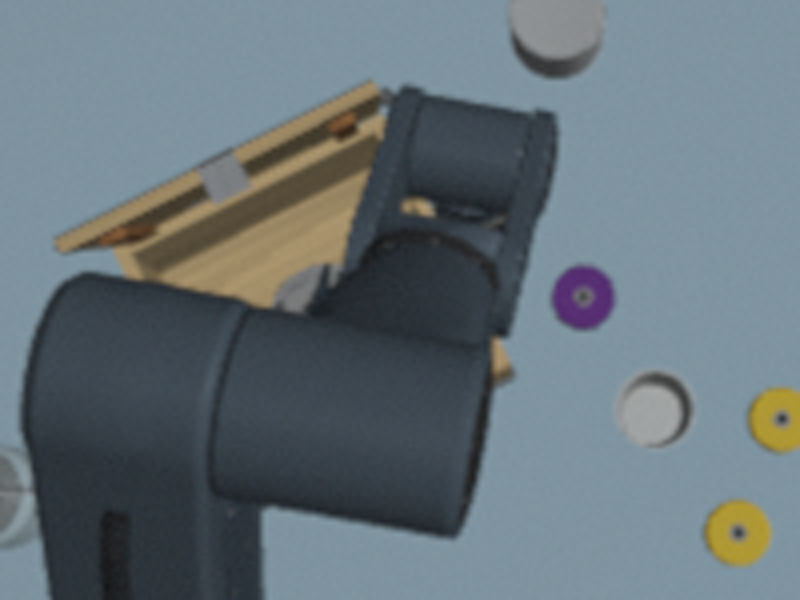

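The lid has started to move (its edge is now around zoom (60,245)-(370,85)), so the knee is past centre. Checking wrist clearance before going further.

```bash
python3 - <<'E'
from h import *
for n in('top','side'):
    s=dict(np.load('last_%s.npz'%n));P=pt(s,uu,vv);C=toc(P);im=s['image'].astype(int)
    wood=(im[...,0]>im[...,2]+12)
    lid=wood&(C[...,2]>150)&(C[...,2]<420)&(abs(C[...,0])<145)&(C[...,1]>-20)&(C[...,1]<200)
    q=C[lid]; 
    print(n,'lid',len(q),'zmax',np.percentile(q[:,2],97).round(),'y at top',np.median(q[q[:,2]>np.percentile(q[:,2],80)],0).round())
    sl=np.polyfit(q[:,2]-125,q[:,1]-125,1);print('  lid angle from slope',np.arctan2(1,-sl[0]).round(3))
    rob=~wood&(s['z_map']>0)&(C[...,0]>60)&(C[...,0]<260)&(abs(C[...,1])<130)
    for z in range(280,480,30):
        m=rob&(C[...,2]>=z)&(C[...,2]<z+30)
        if m.sum()>5:q=C[m];print('  ',z,m.sum(),'x',np.percentile(q[:,0],[3,97]).round(),'y',np.percentile(q[:,1],[3,97]).round(), 'x<138 ymax',q[q[:,0]<138][:,1].max().round() if (q[:,0]<138).any() else '')
E
```

```text
top lid 642 zmax 375.0 y at top [ 17.  78. 373.]
  lid angle from slope 1.384
   280 11 x [130. 174.] y [-43.  -4.] x<138 ymax -2.0
   310 32 x [133. 168.] y [-43. -15.] x<138 ymax -11.0
   340 19 x [132. 160.] y [-42.  25.] x<138 ymax 80.0
   370 7 x [116. 219.] y [-68.  65.] x<138 ymax 82.0
   400 302 x [116. 225.] y [-68.  45.] x<138 ymax 21.0
   430 678 x [122. 216.] y [-50.  37.] x<138 ymax 44.0
   460 158 x [101. 201.] y [-115.   17.] x<138 ymax 26.0
side lid 136 zmax 358.0 y at top [131.  88. 337.]
  lid angle from slope 1.4
   280 110 x [150. 202.] y [-41.  16.] x<138 ymax 99.0
   310 130 x [150. 201.] y [-39.   9.] x<138 ymax 
   340 21 x [134. 215.] y [-52.  88.] x<138 ymax 90.0
   370 129 x [184. 232.] y [-72. -13.] x<138 ymax 
   400 293 x [150. 232.] y [-95.  49.] x<138 ymax -1.0
   430 660 x [104. 220.] y [-113.   34.] x<138 ymax 39.0
   460 402 x [ 94. 200.] y [-127.   12.] x<138 ymax 24.0
```

```bash
python3 -m creep '{"claw":[1,1,1,1,1],"dp":[[0,-0.4,-0.1],[0,-0.8,-0.2],[0,-1.2,-0.3],[0,-1.2,-0.3],[0,-1.2,-0.3]],"roll":[0,0,0,0,0]}' 40; cat >> h.py <<'E'
def lidang(s):
    P=pt(s,uu,vv);C=toc(P);im=s['image'].astype(int)
    wood=(im[...,0]>im[...,2]+12)
    lid=wood&(C[...,2]>150)&(C[...,2]<420)&(abs(C[...,0])<145)&(C[...,1]>-180)&(C[...,1]<200)
    q=C[lid]; a=np.arctan2(q[:,2]-125,125-q[:,1]); r=np.hypot(q[:,2]-125,125-q[:,1]); k=r>120
    print('lid',k.sum(),'angle',np.percentile(a[k],[5,50,95]).round(3))
E
python3 - <<'E'
from h import *
t=st();print(toc(np.array(t['tcp_pos'])))
s=snap('top','t27');lidang(s)
E
```

```text
t: 42.05
tcp_pos: [0.5714, 0.001, 0.0956]
tool_rot: [0.522, 0.853, 0.006, 0.006]
force: [7.3, 14.3, 13.5]
finger_gap: 0.163
42.05 tcp [0.5714 0.001  0.0956] rot [0.5216 0.8531 0.0059 0.0057] F [ 7.3 14.3 13.5] gap 0.163 q [-0.2   0.62  1.68  0.01  0.83 -0.68]
[168.00502861 -11.27281749  95.64625896]
lid 409 angle [1.26  1.313 1.359]
```

Lid is at about 1.33, but force is building because the knob turns in the jaws. I'll slacken, lower a little and regrip.

```bash
python3 -m creep '{"claw":[2.6,2.6,2.6,2.6],"dp":[[0,0,0],[0,0,0],[0,0,0],[0,0,0]],"roll":[0,0,0,0]}' 30; python3 - <<'E'
from h import *
t=st();print(toc(np.array(t['tcp_pos'])))
s=snap('top','t28');lidang(s)
s=snap('side','s28');cv2.imwrite('pics/s28z.png',cv2.resize(s['image'][140:240,240:340,::-1],None,fx=6,fy=6,interpolation=cv2.INTER_CUBIC))
E
```

```text
t: 42.5
tcp_pos: [0.565, -0.0024, 0.0915]
tool_rot: [0.521, 0.854, -0.0, 0.0]
force: [1.9, 0.8, 1.4]
finger_gap: 0.301
42.5 tcp [ 0.565  -0.0024  0.0915] rot [ 5.206e-01  8.538e-01 -1.000e-04  2.000e-04] F [1.9 0.8 1.4] gap 0.301 q [-0.2   0.62  1.69 -0.    0.83 -0.68]
[168.15610591 -18.54273701  91.53502712]
lid 452 angle [1.245 1.301 1.345]
```

View pics/s28z.png

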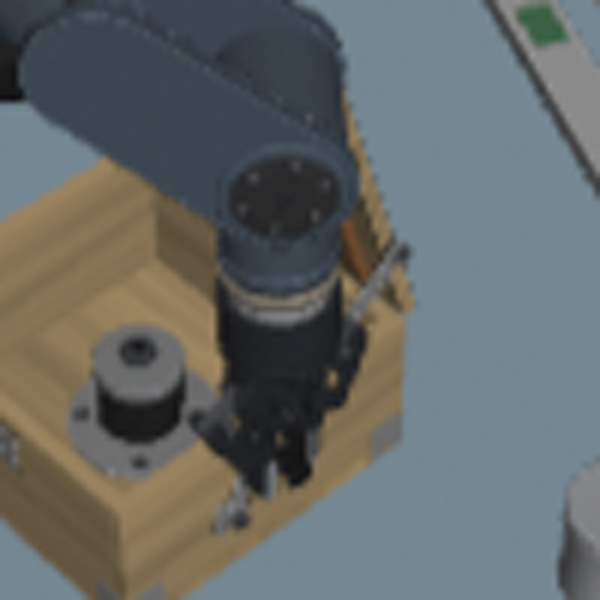

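```bash
python3 -m creep '{"claw":[2.6,2.6,2.6,2.6,2.6,2.6],"dp":[[0,-0.3,0],[0,-0.6,-0.1],[0,-0.9,-0.2],[0,-1.2,-0.2],[0,-1.2,-0.2],[0,-1.2,-0.2]],"roll":[0,0,0,0,0,0]}' 30; python3 - <<'E'
from h import *
t=st();print(toc(np.array(t['tcp_pos'])))
s=snap('top','t29');lidang(s)
E
```

```text
t: 43.2
tcp_pos: [0.552, -0.0073, 0.0929]
tool_rot: [0.52, 0.854, -0.001, -0.002]
force: [-0.2, -1.0, -0.9]
finger_gap: 0.307
43.2 tcp [ 0.552  -0.0073  0.0929] rot [ 0.5204  0.8539 -0.001  -0.0021] F [-0.2 -1.  -0.9] gap 0.307 q [-0.22  0.61  1.72 -0.    0.82 -0.69]
[166.53970854 -32.35018595  92.87708396]
lid 837 angle [1.146 1.197 1.233]
```

```bash
python3 -m creep '{"claw":[2.6,2.6,2.6,2.6,2.6],"dp":[[0,-0.3,0],[0,-0.6,0],[0,-0.9,0],[0,-0.9,0],[0,-0.9,0]],"roll":[0,0,0,0,0]}' 30; python3 - <<'E'
from h import *
t=st();print(toc(np.array(t['tcp_pos'])))
s=snap('top','t30');lidang(s)
s=snap('side','s30');cv2.imwrite('pics/s30z.png',cv2.resize(s['image'][110:250,220:360,::-1],None,fx=4.2,fy=4.2,interpolation=cv2.INTER_CUBIC))
E
```

```text
t: 43.75
tcp_pos: [0.5455, -0.0118, 0.0934]
tool_rot: [0.52, 0.854, -0.001, -0.001]
force: [-0.3, -0.7, -0.6]
finger_gap: 0.305
43.75 tcp [ 0.5455 -0.0118  0.0934] rot [ 5.204e-01  8.539e-01 -5.000e-04 -5.000e-04] F [-0.3 -0.7 -0.6] gap 0.305 q [-0.23  0.6   1.74 -0.    0.81 -0.7 ]
[167.50902512 -40.21639164  93.43698869]
lid 1008 angle [1.067 1.114 1.146]
```

View pics/s30z.png

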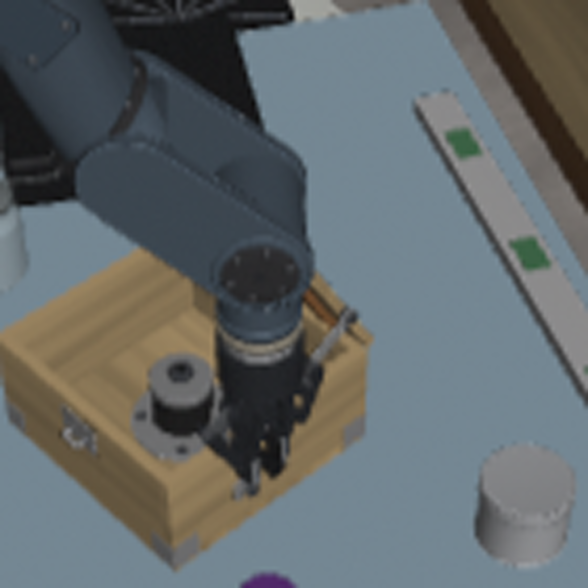

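View pics/t30.png

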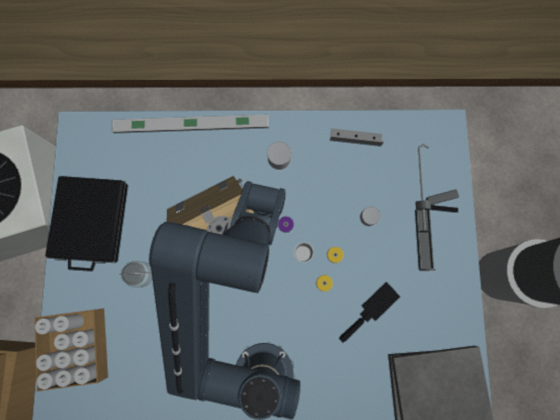

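The lid is at about 1.12-1.15. One small push more, then lift and leave along chest +x, clear of its sweep.

```bash
python3 -m creep '{"claw":[2.6,2.6,2.6,2.6,2.6,2.6,2.6,2.6,2.6,2.6,2.6,2.6],"dp":[[0,-0.3,0],[0,-0.6,0],[0,-0.8,0],[0,-0.8,-3],[0,-0.8,-8],[-4,-0.8,-9],[-8,-0.8,-9],[-13,-0.8,-9],[-18,-0.8,-9],[-23,-0.8,-9],[-23,-0.8,-9],[-23,-0.8,-9]],"roll":[0,0,0,0,0,0,0,0,0,0,0,0]}' 30; python3 - <<'E'
from h import *
t=st();print(toc(np.array(t['tcp_pos'])))
s=snap('top','t31');lidang(s)
E
```

```text
t: 45.05
tcp_pos: [0.6435, -0.2207, 0.1826]
tool_rot: [0.521, 0.853, -0.0, -0.001]
force: [-0.0, 0.2, -0.1]
finger_gap: 0.301
45.05 tcp [ 0.6435 -0.2207  0.1826] rot [ 5.214e-01  8.533e-01 -1.000e-04 -1.300e-03] F [-0.   0.2 -0.1] gap 0.301 q [-0.49  0.64  1.31 -0.    1.19 -0.97]
[398.10913211 -48.9343067  182.56233626]
lid 1212 angle [0.741 0.772 0.806]
```

View pics/t31.png

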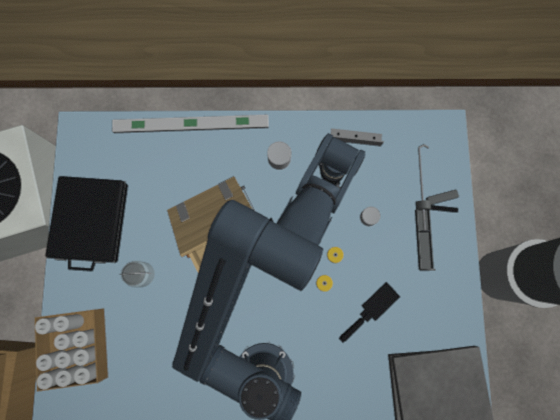

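The lid is sinking by itself (about 0.78 rad, roughly 0.35 rad/s) and the arm is clear. Wait.

```bash
for i in 1 2 3; do python3 -m creep '{"claw":[2.6,2.6,2.6,2.6,2.6,2.6,2.6,2.6,2.6,2.6,2.6,2.6],"dp":[[0,1,0],[0,2,0],[0,3,0],[0,3,0],[0,3,0],[0,3,0],[0,3,0],[0,3,0],[0,3,0],[0,3,0],[0,3,0],[0,3,0]],"roll":[0,0,0,0,0,0,0,0,0,0,0,0]}' 30|head -2; done; python3 - <<'E'
from h import *
for n in('top','side'):
    s=snap(n,n+'32');P=pt(s,uu,vv);C=toc(P)
    m=(abs(C[...,0])<115)&(abs(C[...,1])<115)&(C[...,2]>100)&(C[...,2]<300)
    q=C[m];A=np.c_[q[:,:2],np.ones(len(q))];print(n,np.median(q[:,2]).round(1),np.linalg.lstsq(A,q[:,2],rcond=None)[0].round(4))
    cv2.imwrite('pics/%sz32.png'%n,cv2.resize(s['image'][120:300,140:400,::-1],None,fx=3,fy=3))
E
```

```text
t: 46.3
tcp_pos: [0.6711, -0.206, 0.1836]
t: 47.5
tcp_pos: [0.6978, -0.1922, 0.1836]
t: 48.7
tcp_pos: [0.7245, -0.1785, 0.1837]
top 137.2 [1.100000e-03 2.700000e-03 1.369584e+02]
side 139.3 [8.000000e-04 3.200000e-03 1.393443e+02]
```

View pics/side32.png

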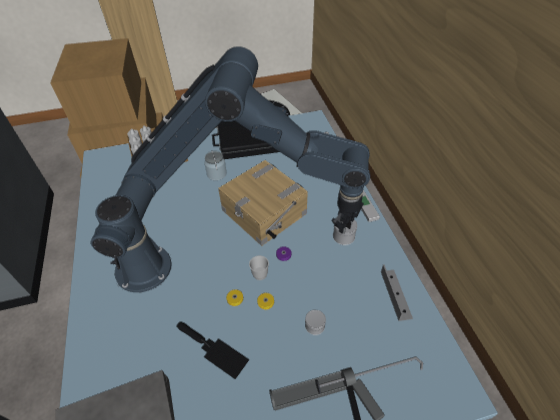

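The lid is shut: its top is at 137 mm (125 + 12 expected), slope 0.003 rad. The gripper hangs free, well above the big tin. One last settle and check, then hand in.

```bash
python3 -m creep '{"claw":[2.6,2.6,2.6,2.6,2.6,2.6],"dp":[[0,0,-1],[0,0,-2],[0,0,-2],[0,0,-2],[0,0,-2],[0,0,-2]],"roll":[0,0,0,0,0,0]}' 30; python3 - <<'E'
from h import *
a=cv2.imread('pics/top0.png').astype(int);s=snap('top','t33');P=pt(s,uu,vv);C=toc(P)
m=(abs(C[...,0])<115)&(abs(C[...,1])<115)&(C[...,2]>100)&(C[...,2]<300);q=C[m];print(np.linalg.lstsq(np.c_[q[:,:2],np.ones(len(q))],q[:,2],rcond=None)[0].round(4))
b=s['image'][:,:,::-1].astype(int)
for nm,(u,v) in dict(tin_s=(371,216),cup=(304,253),tin_l=(279,153),jar=(135,273),caulk=(425,235)).items(): print(nm,abs(a-b)[v-12:v+12,u-10:u+10].mean().round(1))
st(); workorder.sign_off()
E
```

```text
t: 49.4
tcp_pos: [0.7242, -0.1783, 0.2032]
tool_rot: [0.52, 0.854, -0.0, -0.0]
force: [-0.3, -1.1, 0.4]
finger_gap: 0.306
[1.900000e-03 7.000000e-04 1.373665e+02]
tin_s 1.3
cup 30.5
tin_l 8.7
jar 1.3
caulk 1.3
49.45 tcp [ 0.7242 -0.1782  0.2031] rot [ 5.205e-01  8.539e-01 -1.000e-04 -5.000e-04] F [ 0.2  0.1 -0.7] gap 0.302 q [-0.39  0.71  1.1   0.    1.33 -0.87]
the job is handed in; nothing more can be done
```

The job is done and handed in at about t = 49 s. It reported no verdict. All three black pads that were there are stacked on the plate with the cap nut-up on top, and the lid is shut.

- **Pads:** One pad was knocked aside during the run and I picked it up from its new place. The yellow and purple look-alikes were left alone.
- **Stay and lid:** I lifted the knee past centre by its knob and eased the lid to about 1.1 rad. From there it sank shut by itself at roughly 0.35 rad/s.

**Last checks**
- **Stack:** With the lid still open, the stack was centred within about 2–3 mm and the cap top was at 78 mm, as expected. I could not see the stack again once the lid was shut.
- **Lid:** It is flat within about 0.003 rad, with its top at 137 mm. The robot is touching nothing.
- **Bystanders:** The small tin, jar and caulk frame look the same as at the start. The cup and large tin did not match in the before-and-after picture comparison (30.5 and 8.7, against 1.3 for the others). I think the arm hiding them from the top camera caused this, but I did not confirm it. In the last side view both stood upright where they had been, judged by eye.

**Disagreement:** The fingertips stood about 15–20 mm behind the reported TCP, not 19 mm ahead as described. The first two grasps closed over a pad without moving it, and I then worked from a measured offset.

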